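Put the stall's honing steels back in their tubes

ROBOT

A 6-joint arm with a two-finger parallel gripper is mounted at the origin on the work surface. World frame = base frame: x ahead of the robot, y to its left, z up, the work surface at z = 0. Lengths are in m, angles in degrees, forces in N, time in s.
With the tool pointing down it reaches from about 0.375 to 0.9 m from the base axis. Payload 3.1 kg.
Tool frame: the origin (TCP) lies at the very end of the fingers, on their centre line; the grasp point (between the pads) lies 19 mm behind it; z points along the fingers, y is the line along which they close (so a half turn about z gives the same grasp; the last joint's range is limited). The gripper opens to 87 mm and grips with 3 to 60 N. Pads are 19 mm wide; open, the fingers measure 117 mm over their backs; the gripper's body (75 mm by 190 mm) begins 51 mm behind the grasp point.
Start: joints at [-80.758, 30.224, 82.088, -0, 67.689, -10.227], TCP at [0.208, -0.589, 0.2] pointing down, gripper open.
Joint ranges: [-176.69, 176.69], [-43.24, 126.21], [12.49, 139.97], [-82, 262], [0, 151.66], [-163.58, 163.58]. Speed limits (degrees/s): [159.86, 159.86, 180, 180, 180, 180].

INTERFACE

Orientations are given as a 3x3 rotation matrix whose columns are the frame's x, y, z axes.
In Python, from rig import bot, imaging gives the robot as it stands.
- The arm moves only by the tool drive_tool, never from a script. Its argument "deltas" is text: rows parted by semicolons, each of 5 numbers parted by spaces: the finger opening in mm, from 0 to 87, then the shift along the world's x, y, z in mm, then the turn about the world's z in rad. In form: jaw dx dy dz twist; .... A call has 1 to 12 rows; each row is the pose to reach, as a shift and turn from the pose commanded when the call began; what a row does not reach only later rows make up. A row lasts 1/10 s, in which the tool goes at most 50 mm and 8.59 degrees, less where a joint would pass 70% of its speed; a pose out of reach is approached as far as the arm can. A call with a gripper value outside its range is refused whole. The fingers move at their own pace and stop on an object; the grip force is fixed at half the most. Time passes only in rows, so rows that repeat a pose let the fingers close. It gives the time, the measured TCP pose, the force, the opening and the grip force at its end, in the units of the state.
- bot.read_state(): the state, without advancing time (a new reading comes with each control period).
- imaging.capture(name): name is "scene" or "top" or "wrist"; returns the picture (384x512x3 uint8, red, green, blue); there is no depth.
- imaging.camera_model(name): a dict with "fx", "fy", "cx", "cy" (pixels), "T" (4x4, takes a point from camera to world coordinates). Camera axes: x right, y down, z forward; pixel columns grow to the right and rows downward; lengths in m; the calibration is good to about 2 mm. The wrist camera is an equidistant fisheye: a pixel r from the principal point sees the ray r / f radians off the axis. A picture is of the moment at which its call begins: read the wrist's pose just before it. camera_model takes no time and is no camera call; for the wrist camera it gives the pose at the moment of the call.
- bot.hand_in(): hands the job in; it is judged then, once.
The state is a dict: "time_s": time; "joint_positions": joint angles; "qvel": joint speeds; "tau": joint torques, N m; "position": TCP position; "tcp_rot": TCP orientation; "force": force on the tool from outside, world axes, zero at the start; "moment": the same for the moment, N m; "opening": opening from 0.0 (shut) to 1.0 (fully open); "grasp_force": force on a finger pad.
Only numpy, scipy, OpenCV 4.12 (cv2) and the standard library are available. Lean on these libraries where they do the work, as an engineer would, in place of code of your own. Each camera call takes 0.05 s, during which the arm holds its last target. There are 200 camera calls.

TASK

The demonstration steels should each stand upright, rod down, in the tube of their own colour. The red one has been put in the yellow tube by mistake: move it to the red tube, and stand the yellow one, which lies on the sloping wooden rest, in the yellow tube. Lower each one gently until its guard sits on the rim (do not drop it in), and leave the green steel, the two hand sharpeners and the bottle where they are.

Things in the scene. Friction and masses are not known exactly. Their poses are not given: they have to be found in the camera images.
- steel_red_handle (a point): honing steel, 160 mm long: round rod 14 mm dia x 80, black guard disc 46 mm dia x 5, round red handle 24 mm dia x 75. This point: middle of the handle on the axis, 122 mm from the tip, 42 from the guard's underside, 38 from the handle's end. z runs tip to handle. 0.10-0.20 kg, centre of mass about 60 mm from the tip. Starts in the yellow tube.
- steel_yellow_handle (a point): honing steel, 160 mm long: round rod 14 mm dia x 80, black guard disc 46 mm dia x 5, round yellow handle 24 mm dia x 75. This point: middle of the handle on the axis, 122 mm from the tip, 42 from the guard's underside, 38 from the handle's end. z runs tip to handle. 0.10-0.20 kg, centre of mass about 60 mm from the tip. Starts on the sloping rest, at 45 degrees, handle up.
- steel_green_handle (a point): honing steel, 160 mm long: round rod 14 mm dia x 80, black guard disc 46 mm dia x 5, round green handle 24 mm dia x 75. This point: middle of the handle on the axis, 122 mm from the tip, 42 from the guard's underside, 38 from the handle's end. z runs tip to handle. 0.10-0.20 kg, centre of mass about 60 mm from the tip. Stands in the green tube; to stay.
- tube_red_rim (a point): red tube stand, fixed: upright tube 90 mm tall on a dark foot 90 mm dia x 7. Bore 24 mm dia, flaring over the top 18 mm to 36 at the rim (48 outside). A steel goes in rod first until its guard rests on the rim, handle middle then 42 mm above the rim; its tip stays clear of the floor. This point: centre of the mouth at rim height, z up. Empty at the start.
- tube_yellow_rim (a point): yellow tube stand, fixed: upright tube 90 mm tall on a dark foot 90 mm dia x 7. Bore 24 mm dia, flaring over the top 18 mm to 36 at the rim (48 outside). A steel goes in rod first until its guard rests on the rim, handle middle then 42 mm above the rim; its tip stays clear of the floor. This point: centre of the mouth at rim height, z up. Starts holding the red steel.
- tube_green_rim (a point): green tube stand, fixed: upright tube 90 mm tall on a dark foot 90 mm dia x 7. Bore 24 mm dia, flaring over the top 18 mm to 36 at the rim (48 outside). A steel goes in rod first until its guard rests on the rim, handle middle then 42 mm above the rim; its tip stays clear of the floor. This point: centre of the mouth at rim height, z up. Holds the green steel.
- rest: sloping wooden rest, fixed: base 140 x 80 x 12 mm, origin at its underside's centre, +x the way the slope rises. A 45 degree plank 36 mm wide with low side ridges carries the rod only, tip on a stop at x=-55, z=32 mm; guard and handle stick out free in the air, handle middle at x=31, z=118, its end at x=58, z=145. The steel lifts straight up freely. Wood reaches 85 mm high.
- bottle_mid (a point): clear water bottle with a blue cap, 64 mm dia x 190 mm tall, loose, standing; this point is its centre half-way up. Not to be disturbed.
- sharpener_yellow_mid (a point): yellow hand sharpener, about 130 x 32 x 52 mm tall, loose; this point is on its long middle, 20 mm above the table; x along its length. Not to be disturbed.
- sharpener_green_mid (a point): green hand sharpener, about 130 x 32 x 52 mm tall, loose; this point is on its long middle, 20 mm above the table; x along its length. Not to be disturbed.
There are look-alikes about, which are no part of the job. What is shaped like the part that bears tube_yellow_rim but blue is not meant.

How it is judged (in metres and radians):
At the end, for the whole second after the job is handed in: Red, yellow and green steels each stand rod down in the tube of their own colour, guard on the rim: handle middle within 12 mm of the tube's axis and 36 to 47 mm above the rim, tilted less than 0.12 rad, at rest and released (horizontal distance between steel_red_handle and tube_red_rim below 0.012 m and z of steel_red_handle in the frame of tube_red_rim between 0.036 and 0.047 m and angle between each of steel_red_handle, steel_yellow_handle, steel_green_handle's own z axis and vertical below 0.12 rad and horizontal distance between steel_yellow_handle and tube_yellow_rim below 0.012 m and z of steel_yellow_handle in the frame of tube_yellow_rim between 0.036 and 0.047 m and horizontal distance between steel_green_handle and tube_green_rim below 0.012 m and z of steel_green_handle in the frame of tube_green_rim between 0.036 and 0.047 m and linear speed of each of steel_red, steel_yellow below 0.03 m/s); the robot touches nothing.
It fails at once if a steel is dropped into its tube (faster than 0.6 m/s while its rod is in the tube and the guard has yet to reach the rim) ((horizontal distance between steel_red_handle and tube_red_rim below 0.03 m and z of steel_red_handle in the frame of tube_red_rim between 0.044 and 0.12 m and linear speed of steel_red above 0.6 m/s) or (horizontal distance between steel_yellow_handle and tube_yellow_rim below 0.03 m and z of steel_yellow_handle in the frame of tube_yellow_rim between 0.044 and 0.12 m and linear speed of steel_yellow above 0.6 m/s)).
It fails at once if the bottle or a hand sharpener is shifted by more than 25 mm or tipped over (distance of any of bottle_mid, sharpener_yellow_mid, sharpener_green_mid from where it was at the start of the episode above 0.025 m or angle between any of bottle_mid, sharpener_yellow_mid, sharpener_green_mid's own z axis and vertical above 0.35 rad).
It fails at once if the green steel is lifted or knocked out of place (handle moved by more than 25 mm) (distance of steel_green_handle from where it was at the start of the episode above 0.025 m).
It also fails if it takes over 64 s, if anything falls off the work surface, if the arm or the gripper's body presses on something with over 40 N, if the wrist force passes 120 N, or if a joint passes its speed limit or range.

## Working session

There is one attempt and no reset: what is moved stays moved. The work goes in short steps, Python scripts to look and compute and a tool call to move; the robot and the scene stay as the last step left them, time stands still between calls to the robot, and variables do not carry over. Pictures are saved under pics/ and viewed, at most 10 in all, crops included, and the job is handed in when it is done.

Besides the shell and the picture viewer there is one more tool, called after ">>>" by a JSON object that holds its "api" and its "payload". drive_tool: Moves the arm, as the interface text tells. Its arguments: {"type":"object","properties":{"deltas":{"type":"string"}},"required":["deltas"]}

```bash
mkdir -p pics
cat > h.py <<'E'
import numpy as np,cv2
from rig import bot,imaging
def ray(name,u,v,M=None):
    M=M or imaging.camera_model(name);T=np.array(M['T'])
    x=(u-M['cx'])/M['fx'];y=(v-M['cy'])/M['fy']
    if name=='wrist':
        r=np.hypot(x,y);s=np.sin(r)/r if r>1e-9 else 1;d=np.array([x*s,y*s,np.cos(r)])
    else: d=np.array([x,y,1.])
    d=T[:3,:3]@d;return T[:3,3],d/np.linalg.norm(d)
def plane(name,u,v,z,M=None):
    o,d=ray(name,u,v,M);return o+d*(z-o[2])/d[2]
def meet(r1,r2):
    (o,d),(p,e)=r1,r2
    s=np.linalg.lstsq(np.c_[d,-e],p-o,rcond=None)[0]
    a,b=o+d*s[0],p+e*s[1];return (a+b)/2,np.linalg.norm(a-b)
def save(name,f):
    im=imaging.capture(name);cv2.imwrite(f,im[:,:,::-1]);return im
E
python3 - <<'E'
from h import *
for n in('scene','top','wrist'):
    M=imaging.camera_model(n);np.save(n+'.npy',save(n,f'pics/{n}.png'));print(n,M['fx'],np.round(M['T'],3).tolist())
a=[cv2.imread(f'pics/{n}.png') for n in('scene','top')]
E
```

```text
scene 432.17902896898727 [[-0.513, 0.71, -0.482, 1.048], [0.859, 0.427, -0.284, 0.288], [0.005, -0.56, -0.829, 0.938], [0.0, 0.0, 0.0, 1.0]]
top 440.0085364813106 [[0.028, -0.997, 0.074, 0.471], [-1.0, -0.028, -0.002, 0.016], [0.004, -0.074, -0.997, 1.253], [0.0, 0.0, 0.0, 1.0]]
wrist 297.3186396354542 [[0.333, -0.914, -0.232, 0.27], [-0.943, -0.323, -0.08, -0.566], [-0.002, 0.245, -0.969, 0.384], [0.0, 0.0, 0.0, 1.0]]
```

View pics/scene.png

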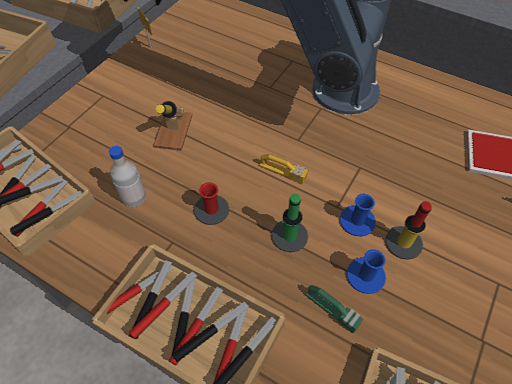

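View pics/top.png

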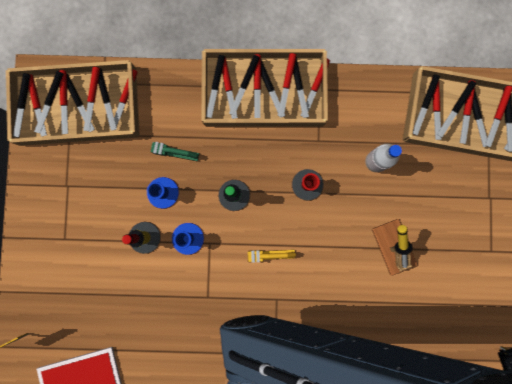

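Scene view: the red steel is in the yellow tube at about (410,235), the red tube is at (209,200), and the rest with the yellow steel is at (172,120). In the top view these are (140,238), (310,182) and (400,245). Blue tubes are the look-alikes. Next I'll zoom in for picking features.

Run:
```python
from h import *
s=cv2.imread('pics/scene.png');t=cv2.imread('pics/top.png')
def c(im,u,v):
    z=cv2.resize(im[v-33:v+33,u-33:u+33],None,fx=4,fy=4,interpolation=cv2.INTER_CUBIC)
    for k in range(0,66,10):
        cv2.line(z,(k*4,0),(k*4,6),(255,255,255),1);cv2.line(z,(0,k*4),(6,k*4),(255,255,255),1)
    return z
g=np.vstack([np.hstack([c(s,410,230),c(s,210,203),c(s,175,125)]),np.hstack([c(t,140,238),c(t,308,184),c(t,398,247)])])
cv2.imwrite('pics/z1.png',g);print(g.shape)
```

```text
(528, 792, 3)
```

View pics/z1.png

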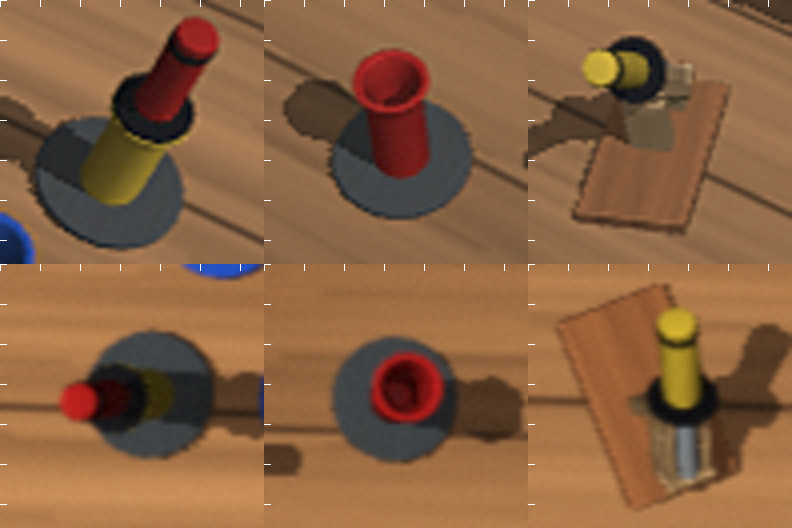

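Zoomed picks in crop pixels: the red handle end is at (197,37) and (80,402), and the red rim centre is at (391,80) and (407,388). The yellow handle end is at (601,69) and (677,324), and its guard at (637,70) and (683,398). The feet are clear discs in both views.

```bash
cat > t.py <<'E'
from h import *
O={'s':[(377,197),(177,170),(142,92)],'t':[(107,205),(275,151),(365,214)]}
def px(k,i,x,y):
    x-=264*i; y-=264*(k=='t'); o=O[k][i];return o[0]+(x+.5)/4-.5,o[1]+(y+.5)/4-.5
for n,i,a,b in[('redend',0,(197,37),(80,402)),('redguard',0,(152,105),(119,398)),('yfoot',0,(109,182),(152,394)),
 ('redrim',1,(391,80),(407,388)),('rfoot',1,(401,159),(396,399)),('yelend',2,(601,69),(677,324)),('yelguard',2,(637,70),(683,398))]:
    P,e=meet(ray('scene',*px('s',i,*a)),ray('top',*px('t',i,*b)));print(n,P.round(4),round(e,4),
     [plane(c,*px(c[0],i,*q),.007)[:2].round(4) for c,q in(('scene',a),('top',b))] if 'foot' in n else '')
s=bot.read_state();print(s['tcp_rot'],s['position'],s['time_s'])
E
python3 t.py
```

```text
redend [0.427  0.3466 0.1634] 0.0013 
redguard [0.4272 0.3442 0.0905] 0.0031 
yfoot [4.273e-01 3.462e-01 1.000e-04] 0.0027 [array([0.4313, 0.347 ]), array([0.4279, 0.3431])]
redrim [ 0.59   -0.1117  0.0864] 0.0003 
rfoot [ 0.5907 -0.1132 -0.0024] 0.0013 [array([ 0.595 , -0.1086]), array([ 0.5901, -0.1128])]
yelend [ 0.4717 -0.3393  0.1387] 0.0012 
yelguard [ 0.4227 -0.359   0.087 ] 0.0032 
[[ 9.42815075e-01  3.33316128e-01 -3.05009565e-04]
 [ 3.33316161e-01 -9.42813647e-01  1.66225420e-03]
 [ 2.66488953e-04 -1.66886293e-03 -9.99998572e-01]] [ 0.20822356 -0.58864876  0.19890262] 0.15
```

>>> {"api": "drive_tool", "payload": {"deltas": "87 0 0 50 0; 87 0 0 100 0; 87 0 0 130 0; 87 300 470 130 0; 87 300 470 130 0; 87 300 470 130 0; 87 300 470 130 0; 87 300 470 130 0; 87 300 470 130 0; 87 300 470 130 0; 87 300 470 130 0; 87 300 470 130 0"}}

```text
time_s: 1.35
position: [0.451, -0.2079, 0.3296]
tcp_rot: [[0.943, 0.333, -0.0], [0.333, -0.943, 0.0], [0.0, -0.0, -1.0]]
force: [1.0, -0.8, -0.0]
opening: 1.002
grasp_force: 0.0
```

Run:
```python
from h import *
import json
M=imaging.camera_model('wrist');save('wrist','pics/w1.png');json.dump({k:np.array(v).tolist() for k,v in M.items()},open('w1.json','w'))
print(bot.read_state()['position'])
```

```text
[ 0.45433442 -0.20054473  0.32964213]
```

View pics/w1.png

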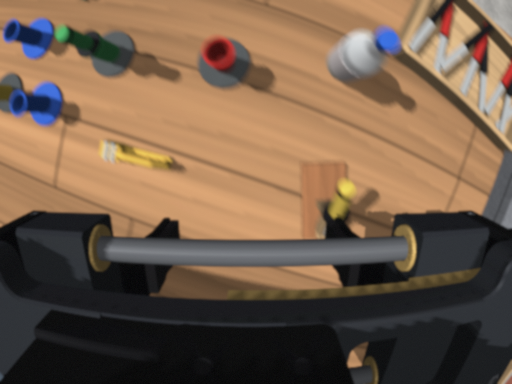

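The wrist view shows the red rim centre at (219,54), the bottle at (360,50) and the yellow handle end at (345,186). Moving on toward the red steel.

>>> {"api": "drive_tool", "payload": {"deltas": "87 -10 250 0 0; 87 -10 250 0 0; 87 -10 250 0 0; 87 -10 250 0 0; 87 -10 250 0 0; 87 -10 250 0 0; 87 -110 505 0 0; 87 -110 505 0 0; 87 -110 505 0 0; 87 -110 505 0 0; 87 -110 505 0 0; 87 -110 505 0 0"}}

```text
time_s: 2.6
position: [0.3392, 0.2971, 0.3296]
tcp_rot: [[0.942, 0.336, -0.0], [0.336, -0.942, 0.001], [-0.0, -0.001, -1.0]]
force: [0.9, -1.3, -0.3]
opening: 1.0
grasp_force: 0.0
```

Run:
```python
from h import *
import json
M=imaging.camera_model('wrist');save('wrist','pics/w2.png');json.dump({k:np.array(v).tolist() for k,v in M.items()},open('w2.json','w'))
print(bot.read_state()['position'],bot.read_state()['joint_positions'])
M1=json.load(open('w1.json'))
print('rim from w1 at .09',plane('wrist',219,54,.09,M1), meet(ray('wrist',219,54,M1),ray('top',310.4,181.6)))
print('yelend', meet(ray('wrist',345.5,186,M1),ray('top',401.9,228.6)))
```

```text
[0.33851402 0.29891309 0.32955929] [27.07600717  7.92346304 94.97646614  0.19174891 77.08728062 97.34344863]
rim from w1 at .09 [ 0.58778374 -0.10906678  0.09      ] (array([ 0.5879284 , -0.11047174,  0.09623958]), np.float64(0.002537940688170878))
yelend (array([ 0.47062618, -0.35310405,  0.08946042]), np.float64(0.005569791895302089))
```

View pics/w2.png

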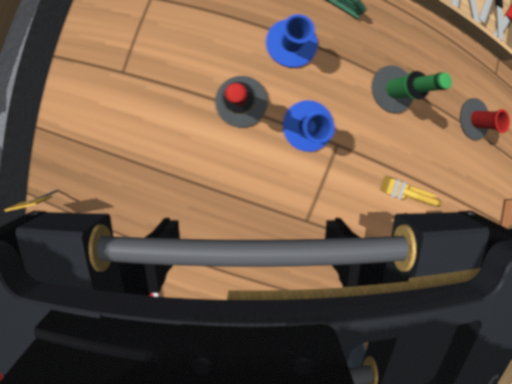

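The red handle end is at (237,93), seen almost straight down its axis; the blue tubes are at (293,40) and (310,126).

Run:
```python
from h import *
import json
M=json.load(open('w2.json'));im=cv2.imread('pics/w2.png').astype(int)[70:120,210:265]
m=(im[:,:,2]>190)&(im[:,:,1]<80);v,u=np.nonzero(m);u=u.mean()+210;v=v.mean()+70
print(m.sum(),u,v,plane('wrist',u,v,.17,M),meet(ray('wrist',u,v,M),ray('top',126.6,239.1)),meet(ray('wrist',u,v,M),ray('scene',425.9,205.9)))
```

```text
192 234.53645833333334 91.71354166666667 [0.42475313 0.34997738 0.17      ] (array([0.42653686, 0.35228767, 0.14300317]), np.float64(0.0001829540035422367)) (array([0.42532806, 0.3490393 , 0.1618374 ]), np.float64(0.0032863266607046225))
```

>>> {"api": "drive_tool", "payload": {"deltas": "87 45 24 0 0; 87 88 48 0 0; 87 88 48 0 0; 87 88 48 -40 0; 87 88 48 -80 0; 87 88 48 -120 0; 87 88 48 -120 0"}}

```text
time_s: 3.35
position: [0.4246, 0.3394, 0.2044]
tcp_rot: [[0.943, 0.332, -0.012], [0.332, -0.943, -0.007], [-0.014, 0.002, -1.0]]
force: [-0.1, -0.8, -0.8]
opening: 1.0
grasp_force: 0.0
```

Run:
```python
from h import *
print(bot.read_state()['position'])
M=imaging.camera_model('wrist');im=imaging.capture('wrist')
cv2.imwrite('pics/w3.png',im[:,:,::-1]); s=bot.read_state();R=np.array(s['tcp_rot']);p=np.array(s['position'])
T=np.array(M['T']);q=T[:3,:3].T@(p-T[:3,3]);th=np.arctan2(np.hypot(*q[:2]),q[2]);print('tcp px',M['cx']+M['fx']*th*q[0]/np.hypot(*q[:2]),M['cy']+M['fy']*th*q[1]/np.hypot(*q[:2]))
```

```text
[0.42461332 0.33941668 0.20443552]
tcp px 252.57586229075793 219.1396179287435
```

View pics/w3.png

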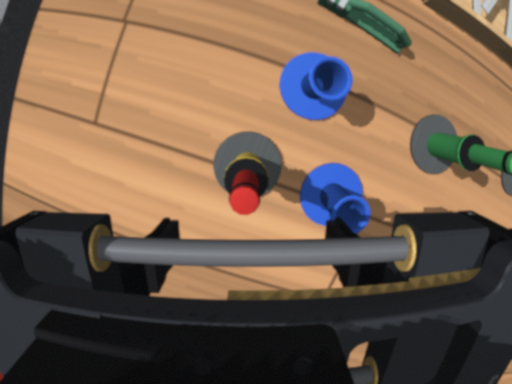

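The handle end is at (245,199), centred between the fingers, and the space around it is clear.

Run:
```python
from h import *
s=bot.read_state();M=imaging.camera_model('wrist');print(s['position'],np.round(s['tcp_rot'],3).tolist(),s['time_s'])
print(plane('wrist',245,199,.17,M))
print(plane('wrist',248,160,.007,M))
```

```text
[0.42695112 0.34091557 0.20754092] [[0.943, 0.332, -0.006], [0.332, -0.943, -0.004], [-0.007, 0.001, -1.0]] 3.4
[0.42932227 0.34850717 0.17      ]
[0.43604944 0.35047157 0.007     ]
```

>>> {"api": "drive_tool", "payload": {"deltas": "87 1 3 -30 0; 87 1 3 -60 0; 87 1 3 -85 0; 87 1 3 -96 0; 87 1 3 -96 0; 87 1 3 -96 0"}}

```text
time_s: 4.0
position: [0.4311, 0.3467, 0.1155]
tcp_rot: [[0.943, 0.333, 0.003], [0.333, -0.943, 0.002], [0.004, -0.0, -1.0]]
force: [-0.3, 0.1, -0.1]
opening: 0.994
grasp_force: 0.0
```

>>> {"api": "drive_tool", "payload": {"deltas": "50 0 0 0 0; 20 0 0 0 0; 10 0 0 0 0; 10 0 0 0 0; 10 0 0 0 0; 10 0 0 0 0; 10 0 0 0 0; 10 0 0 0 0"}}

```text
time_s: 4.8
position: [0.4294, 0.3461, 0.1136]
tcp_rot: [[0.943, 0.333, -0.0], [0.333, -0.943, -0.0], [-0.0, 0.0, -1.0]]
force: [-0.3, -0.2, -0.5]
opening: 0.358
grasp_force: 0.0
```

>>> {"api": "drive_tool", "payload": {"deltas": "10 0 0 0 0; 10 0 0 0 0; 10 0 0 0 0; 10 0 0 0 0; 10 0 0 0 0"}}

```text
time_s: 5.3
position: [0.4293, 0.346, 0.1135]
tcp_rot: [[0.943, 0.333, -0.0], [0.333, -0.943, -0.0], [-0.0, 0.0, -1.0]]
force: [-0.3, 0.1, -1.5]
opening: 0.271
grasp_force: 29.9
```

>>> {"api": "drive_tool", "payload": {"deltas": "10 0 0 30 0; 10 0 0 80 0; 10 0 0 130 0; 10 0 0 180 0; 10 0 0 200 0; 10 40 -200 200 0; 10 40 -200 200 0; 10 40 -200 200 0; 10 40 -200 200 0; 10 90 -420 200 0; 10 90 -420 200 0; 10 90 -420 200 0"}}

```text
time_s: 6.5
position: [0.5015, 0.0017, 0.3136]
tcp_rot: [[0.943, 0.333, -0.0], [0.333, -0.943, 0.0], [-0.0, -0.0, -1.0]]
force: [0.4, 0.5, -2.2]
opening: 0.267
grasp_force: 29.9
```

>>> {"api": "drive_tool", "payload": {"deltas": "10 11 -90 0 0; 10 11 -90 0 0; 10 11 -90 0 0; 10 11 -90 0 0; 10 11 -90 0 0; 10 11 -90 0 0"}}

```text
time_s: 7.1
position: [0.5124, -0.0848, 0.3136]
tcp_rot: [[0.942, 0.335, -0.0], [0.335, -0.942, 0.0], [-0.0, -0.001, -1.0]]
force: [0.3, 0.1, -1.5]
opening: 0.265
grasp_force: 29.9
```

Run:
```python
from h import *
import json
s=bot.read_state();M=imaging.camera_model('wrist');save('wrist','pics/w4.png');json.dump({k:np.array(v).tolist() for k,v in M.items()},open('w4.json','w'))
print(s['position'],s['opening'],s['grasp_force'])
```

```text
[ 0.51244312 -0.08483911  0.31360885] 0.2653493525169189 29.94396301161032
```

View pics/w4.png

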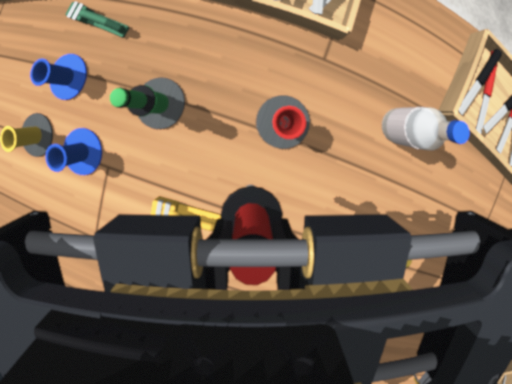

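The steel is held, with its guard's leading edge at (251,187). The red rim centre is at (290,122), and the now empty yellow tube's mouth is at (12,138).

```bash
cat >> h.py <<'E'
def proj(P,M):
    T=np.array(M['T']);q=T[:3,:3].T@(np.array(P)-T[:3,3]);h=np.hypot(*q[:2]);a=np.arctan2(h,q[2]);return np.array([M['cx']+M['fx']*a*q[0]/h,M['cy']+M['fy']*a*q[1]/h])
E
python3 - <<'E'
from h import *
import json
M=json.load(open('w4.json'));p=np.array([.5124,-.0848,.3136]);X=np.array([.942,.335,0]);Y=np.array([.335,-.942,0])
im=cv2.cvtColor(cv2.imread('pics/w4.png'),cv2.COLOR_BGR2HSV).astype(int)[95:150,255:325]
m=((im[:,:,0]<8)|(im[:,:,0]>172))&(im[:,:,1]>170)&(im[:,:,2]>60)
c=max(cv2.findContours(m.astype('uint8'),0,1)[0],key=cv2.contourArea);e=cv2.fitEllipse(c);print('ellipse',e)
for u,v in[(290,122),(e[0][0]+255,e[0][1]+95)]:
  print('rim .09',plane('wrist',u,v,.09,M),meet(ray('wrist',u,v,M),ray('top',310.4,181.6)),meet(ray('wrist',u,v,M),ray('scene',208.4,189.6)))
g=p+[0,0,-.018-.0025]
print('guard lead expected',proj(g+.023*X,M),'sides',proj(g+.023*Y,M),proj(g-.023*Y,M))
for u,v in[(12,138)]: print('yellow rim',plane('wrist',u,v,.09,M))
E
```

```text
ellipse ((34.017581939697266, 27.1578311920166), (30.377412796020508, 31.16330337524414), 124.5931625366211)
rim .09 [ 0.58883668 -0.11159414  0.09      ] (array([ 0.58833198, -0.10988757,  0.10431878]), np.float64(6.632130683854838e-05)) (array([ 0.58903865, -0.11225126,  0.08483153]), np.float64(6.77960656044104e-05))
rim .09 [ 0.58815253 -0.11039946  0.09      ] (array([ 0.58750912, -0.10849086,  0.11152036]), np.float64(0.0012879593937271312)) (array([ 0.58870905, -0.11163963,  0.08480576]), np.float64(0.0014515595468651515))
guard lead expected [253.37172518 180.83267088] sides [284.94983647 211.83743649] [221.73582737 211.87113654]
yellow rim [0.4300319  0.33461402 0.09      ]
```

>>> {"api": "drive_tool", "payload": {"deltas": "10 40 -13 0 0; 10 80 -26 0 0; 10 80 -26 0 0; 10 80 -26 0 0; 10 80 -26 0 0; 10 80 -26 -30 0; 10 80 -26 -60 0; 10 80 -26 -90 0; 10 80 -26 -105 0; 10 80 -26 -105 0; 10 80 -26 -105 0"}}

```text
time_s: 8.25
position: [0.5927, -0.112, 0.2095]
tcp_rot: [[0.943, 0.334, 0.001], [0.334, -0.943, -0.0], [0.001, 0.0, -1.0]]
force: [0.7, -0.3, -1.0]
opening: 0.269
grasp_force: 30.0
```

Run:
```python
from h import *
s=save('scene','pics/s2.png');t=save('top','pics/t2.png');w=save('wrist','pics/w5.png')
f=lambda im,u,v,n,k:cv2.resize(im[v-n:v+n,u-n:u+n],(k,k),interpolation=cv2.INTER_CUBIC)[:,:,::-1]
g=np.hstack([f(s,210,175,40,390),f(w,256,150,96,390)])
cv2.imwrite('pics/z2.png',g);print(bot.read_state()['position'],bot.read_state()['force'])
```

```text
[ 0.5937313  -0.11253931  0.21047856] [ 0.11316434 -0.33884135 -0.63119416]
```

View pics/z2.png

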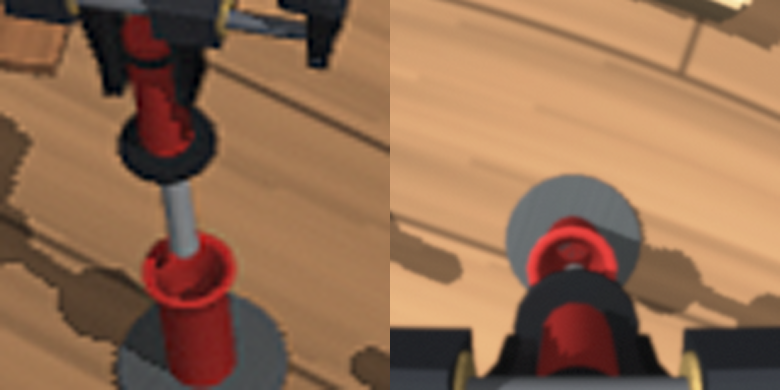

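The tip at (183,252) points into the red mouth centred at (190,268). The steel is upright and aligned within about 3 mm, so I'm lowering it.

>>> {"api": "drive_tool", "payload": {"deltas": "10 0 0 -20 0; 10 0 0 -40 0; 10 0 0 -60 0; 10 0 0 -75 0; 10 0 0 -85 0; 10 0 0 -90 0; 10 0 0 -92 0; 10 0 0 -92 0"}}

```text
time_s: 9.2
position: [0.5933, -0.1125, 0.1172]
tcp_rot: [[0.943, 0.333, 0.001], [0.333, -0.943, -0.0], [0.001, 0.001, -1.0]]
force: [0.2, 0.8, -1.3]
opening: 0.269
grasp_force: 30.0
```

>>> {"api": "drive_tool", "payload": {"deltas": "10 0 0 -2 0; 10 0 0 -3 0; 10 0 0 -4 0; 10 0 0 -4 0; 10 0 0 -4 0"}}

```text
time_s: 9.7
position: [0.5932, -0.1123, 0.1135]
tcp_rot: [[0.943, 0.333, 0.001], [0.333, -0.943, -0.0], [0.001, 0.001, -1.0]]
force: [-0.5, 0.2, 5.6]
opening: 0.267
grasp_force: 30.0
```

>>> {"api": "drive_tool", "payload": {"deltas": "30 0 0 0 0; 40 0 0 0 0; 60 0 0 0 0; 60 0 0 0 0; 60 0 0 0 0; 60 0 0 30 0; 87 0 0 80 0; 87 0 0 130 0; 87 0 0 180 0; 87 0 0 200 0; 87 0 0 200 0"}}

```text
time_s: 10.8
position: [0.5951, -0.1131, 0.3173]
tcp_rot: [[0.943, 0.333, 0.009], [0.333, -0.943, -0.004], [0.007, 0.006, -1.0]]
force: [0.1, -0.0, -0.3]
opening: 0.98
grasp_force: 0.0
```

>>> {"api": "drive_tool", "payload": {"deltas": "87 -200 -180 15 0.04; 87 -200 -180 15 0.04; 87 -200 -180 15 0.04; 87 -200 -180 15 0.04; 87 -200 -180 15 0.04; 87 -200 -180 15 0.04; 87 -200 -180 15 0.04; 87 -200 -180 15 0.04; 87 -200 -180 15 0.04; 87 -200 -180 15 0.04"}}

```text
time_s: 11.8
position: [0.3935, -0.2913, 0.3271]
tcp_rot: [[0.928, 0.373, -0.0], [0.373, -0.928, 0.001], [-0.0, -0.001, -1.0]]
force: [-0.6, -0.3, 0.3]
opening: 1.0
grasp_force: 0.0
```

Run:
```python
from h import *
import json
s=bot.read_state();M=imaging.camera_model('wrist');w=save('wrist','pics/w6.png');json.dump({k:np.array(v).tolist() for k,v in M.items()},open('w6.json','w'))
sc=save('scene','pics/s3.png')
print(s['position'],s['tcp_rot'])
g=np.hstack([cv2.resize(w[60:260,180:450],(520,385)),cv2.resize(sc[145:225,180:240],(260,385))])[:,:,::-1]
cv2.imwrite('pics/z3.png',g)
```

```text
[ 0.39354293 -0.29126505  0.3271062 ] [[ 9.28009133e-01  3.72557135e-01 -4.78960697e-04]
 [ 3.72557436e-01 -9.28008590e-01  1.00708188e-03]
 [-6.92841014e-05 -1.11302155e-03 -9.99999378e-01]]
```

View pics/z3.png

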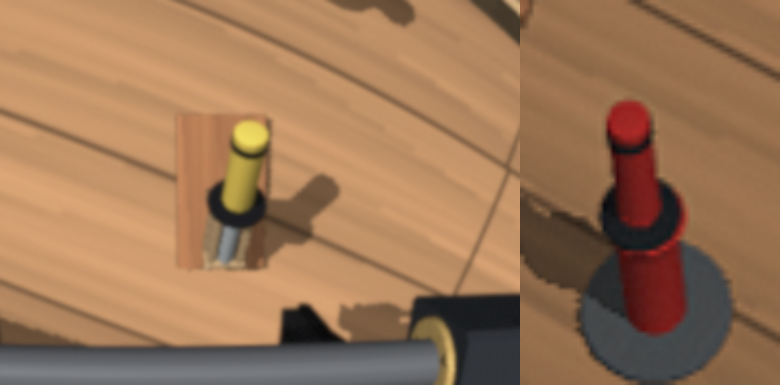

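The red steel is seated with its guard on the rim. The yellow handle end is at crop (250,140) and its guard at (237,203), and the rest is nearly aligned with the tool's x axis.

Run:
```python
from h import *
import json
M=json.load(open('w6.json'))
e=ray('wrist',309.6,132.5,M);g=ray('wrist',302.9,165.2,M)
print('end',meet(e,ray('scene',159.9,108.9)),meet(e,ray('top',401.9,228.6)),plane('wrist',309.6,132.5,.145,M))
# zoom px -> yelguard
print('guard',meet(g,ray('scene',142+26.9,92+17.1)),meet(g,ray('top',365+38.4,214+33.1)),plane('wrist',302.9,165.2,.0897,M))
P=lambda x,y,z:plane('wrist',180+x*270/520,60+y*200/385,z,M)[:2]
d=P(176,115,.012)-P(178,268,.012);print('rest yaw',np.degrees(np.arctan2(d[1],d[0])),[P(176,115,.012),P(266,115,.012),P(178,268,.012),P(266,268,.012)])
```

```text
end (array([ 0.46804956, -0.34052377,  0.13466571]), np.float64(0.002526067358671274)) (array([ 0.46965545, -0.33982416,  0.13654108]), np.float64(0.005058076392209838)) [ 0.46692464 -0.33748745  0.145     ]
guard (array([ 0.42096773, -0.35883494,  0.08529665]), np.float64(0.0003733500050585134)) (array([ 0.4238486 , -0.35308202,  0.11103146]), np.float64(0.001598188819822266)) [ 0.421428   -0.35802323  0.0897    ]
rest yaw 23.23656189878081 [array([ 0.46611971, -0.29538388]), array([ 0.49742842, -0.36846606]), array([ 0.34009446, -0.34949359]), array([ 0.37029341, -0.42521281])]
```

>>> {"api": "drive_tool", "payload": {"deltas": "87 30 -27 0 0; 87 60 -53 0 0; 87 60 -53 0 0; 87 60 -53 -50 0; 87 60 -53 -100 0; 87 60 -53 -150 0; 87 60 -53 -180 0; 87 60 -53 -205 0; 87 60 -53 -220 0; 87 60 -53 -220 0; 87 60 -53 -220 0"}}

```text
time_s: 13.0
position: [0.4531, -0.345, 0.1079]
tcp_rot: [[0.928, 0.371, -0.0], [0.371, -0.928, 0.0], [-0.0, -0.0, -1.0]]
force: [0.0, 0.8, 0.2]
opening: 0.996
grasp_force: 0.0
```

>>> {"api": "drive_tool", "payload": {"deltas": "10 0 0 0 0; 10 0 0 0 0; 10 0 0 0 0; 10 0 0 0 0; 10 0 0 0 0; 10 0 0 0 0; 10 0 0 0 0; 10 0 0 0 0; 10 0 0 0 0; 10 0 0 0 0; 10 0 0 0 0; 10 0 0 0 0"}}

```text
time_s: 14.2
position: [0.4528, -0.3453, 0.1076]
tcp_rot: [[0.929, 0.371, -0.0], [0.371, -0.929, -0.0], [-0.0, -0.0, -1.0]]
force: [-0.2, -0.0, -1.3]
opening: 0.25
grasp_force: 30.0
```

>>> {"api": "drive_tool", "payload": {"deltas": "10 0 0 20 0; 10 0 0 50 0; 10 0 0 90 0; 10 0 0 130 0; 10 0 0 170 0; 10 0 0 210 0; 10 0 0 210 0; 10 20 200 210 0; 10 20 200 210 0; 10 20 200 210 0; 10 20 200 210 0; 10 20 200 210 0"}}

```text
time_s: 15.4
position: [0.4715, -0.1387, 0.3166]
tcp_rot: [[0.926, 0.377, -0.003], [0.377, -0.926, 0.005], [-0.0, -0.006, -1.0]]
force: [0.2, -1.0, -0.7]
opening: 0.247
grasp_force: 30.0
```

```bash
cat > tilt.py <<'E'
from h import *
import sys
s=bot.read_state();M=imaging.camera_model('wrist');w=save('wrist',f'pics/{sys.argv[1]}.png')
sc=save('scene',f'pics/{sys.argv[1]}s.png')
R=np.array(s['tcp_rot']);p=np.array(s['position']);print(p,s['opening'],s['grasp_force'],s['force'])
for name,im,MM in(('wrist',w,M),('scene',sc,imaging.camera_model('scene'))):
    h=cv2.cvtColor(im,cv2.COLOR_RGB2HSV).astype(int)
    m=((h[:,:,0]>22)&(h[:,:,0]<34)&(h[:,:,1]>140)&(h[:,:,2]>60)).astype('uint8')
    n,l,st,ce=cv2.connectedComponentsWithStats(m)
    for k in range(1,n):
        if st[k,4]>25:
            q=np.argwhere(l==k)[:,::-1].astype(np.float32);print(name,st[k].tolist(),ce[k].round(1),np.round(cv2.fitLine(q,2,0,.01,.01).ravel()[:2],2))
f=(lambda P:proj(P,M)),
MS=imaging.camera_model('scene');TS=np.array(MS['T'])
def ps(P): q=TS[:3,:3].T@(P-TS[:3,3]);return np.array([MS['cx']+MS['fx']*q[0]/q[2],MS['cy']+MS['fy']*q[1]/q[2]])
G=p-R[:,2]*.019
for a in(0,15,30,45):
    d=np.array([0,0,1])*np.cos(np.radians(a))+R[:,0]*np.sin(np.radians(a))
    pts=[G+d*x for x in(.025,-.05,-.0525,-.135)]
    print(a,'wrist end,guard,tip',[proj(pts[i],M).round(0).tolist() for i in(0,1,3)],'scene',[ps(pts[i]).round(0).tolist() for i in(0,1,3)])
E
python3 tilt.py w7
```

```text
[ 0.47147472 -0.13872131  0.31659067] 0.24746903489909045 30.001569986343384 [ 0.23055864 -1.02045725 -0.70757051]
wrist [0, 87, 31, 23, 475] [13.3 98.3] [1.   0.03]
wrist [130, 163, 5, 14, 28] [131.7 169.5] [ 0.22 -0.98]
wrist [147, 169, 39, 23, 185] [164.  182.2] [0.93 0.37]
wrist [167, 172, 37, 13, 131] [184.4 178.6] [0.96 0.3 ]
wrist [230, 191, 44, 45, 1479] [252.5 213. ] [0.21 0.98]
wrist [234, 232, 10, 7, 38] [237.3 235.9] [0.91 0.42]
wrist [261, 232, 10, 7, 41] [266.5 235.9] [ 0.9  -0.44]
scene [210, 70, 12, 12, 115] [215.6  75.5] [0.64 0.77]
scene [217, 78, 11, 8, 47] [222.8  82.1] [ 0.87 -0.49]
scene [398, 216, 27, 32, 516] [410.4 231.2] [ 0.53 -0.85]
0 wrist end,guard,tip [[254.0, 250.0], [254.0, 208.0], [254.0, 184.0]] scene [[219.0, 65.0], [221.0, 93.0], [223.0, 121.0]]
15 wrist end,guard,tip [[254.0, 238.0], [254.0, 224.0], [254.0, 217.0]] scene [[218.0, 68.0], [222.0, 89.0], [226.0, 109.0]]
30 wrist end,guard,tip [[254.0, 225.0], [254.0, 242.0], [254.0, 251.0]] scene [[218.0, 71.0], [223.0, 83.0], [228.0, 95.0]]
45 wrist end,guard,tip [[254.0, 213.0], [254.0, 258.0], [254.0, 284.0]] scene [[217.0, 74.0], [224.0, 77.0], [230.0, 81.0]]
```

>>> {"api": "drive_tool", "payload": {"deltas": "10 45 250 0 0; 10 45 250 0 0; 10 45 250 0 0; 10 45 250 0 0; 10 45 250 0 0; 10 45 250 0 0; 10 45 521 0 0; 10 45 521 0 0; 10 45 521 0 0; 10 45 521 0 0; 10 45 521 0 0; 10 45 521 0 0"}}

```text
time_s: 16.7
position: [0.5189, 0.3779, 0.3164]
tcp_rot: [[0.928, 0.372, -0.0], [0.372, -0.928, 0.001], [0.0, -0.001, -1.0]]
force: [-0.2, -0.9, -1.0]
opening: 0.249
grasp_force: 30.0
```

>>> {"api": "drive_tool", "payload": {"deltas": "10 0 10 -30 0; 10 0 10 -60 0; 10 0 10 -90 0; 10 0 10 -120 0; 10 0 10 -120 0; 10 0 10 -120 0"}}

```text
time_s: 17.3
position: [0.519, 0.3842, 0.1971]
tcp_rot: [[0.929, 0.369, -0.001], [0.369, -0.929, -0.001], [-0.001, 0.001, -1.0]]
force: [0.2, -0.2, -0.4]
opening: 0.248
grasp_force: 30.0
```

```bash
python3 tilt.py w8
python3 - <<'E'
from h import *
s=cv2.imread('pics/w8s.png');t=save('top','pics/t8.png')[:,:,::-1]
f=lambda im,u,v:cv2.resize(im[v-40:v+40,u-40:u+40],(400,400),interpolation=cv2.INTER_CUBIC)
cv2.imwrite('pics/z4.png',np.hstack([f(s,415,225),f(t,140,230)]))
E
```

```text
[0.51899923 0.38418767 0.19709397] 0.24840827223788706 29.99944031238556 [ 0.17070119 -0.17147852 -0.3540962 ]
wrist [230, 190, 44, 45, 1448] [252.6 212.3] [0.24 0.97]
wrist [260, 231, 11, 8, 48] [266.4 235.6] [ 0.89 -0.46]
wrist [234, 232, 11, 7, 48] [237.7 235.8] [0.91 0.41]
wrist [234, 272, 39, 19, 319] [252.5 281.4] [ 1.   -0.09]
scene [398, 221, 22, 27, 365] [408.3 234.8] [ 0.52 -0.85]
scene [436, 234, 14, 12, 132] [442.4 239.5] [ 0.98 -0.2 ]
0 wrist end,guard,tip [[254.0, 250.0], [253.0, 208.0], [253.0, 184.0]] scene [[443.0, 227.0], [429.0, 246.0], [416.0, 264.0]]
15 wrist end,guard,tip [[254.0, 238.0], [253.0, 224.0], [253.0, 217.0]] scene [[443.0, 231.0], [429.0, 240.0], [416.0, 249.0]]
30 wrist end,guard,tip [[254.0, 225.0], [253.0, 241.0], [253.0, 251.0]] scene [[443.0, 234.0], [430.0, 234.0], [417.0, 234.0]]
45 wrist end,guard,tip [[254.0, 213.0], [253.0, 258.0], [253.0, 284.0]] scene [[442.0, 238.0], [431.0, 227.0], [420.0, 218.0]]
```

View pics/z4.png

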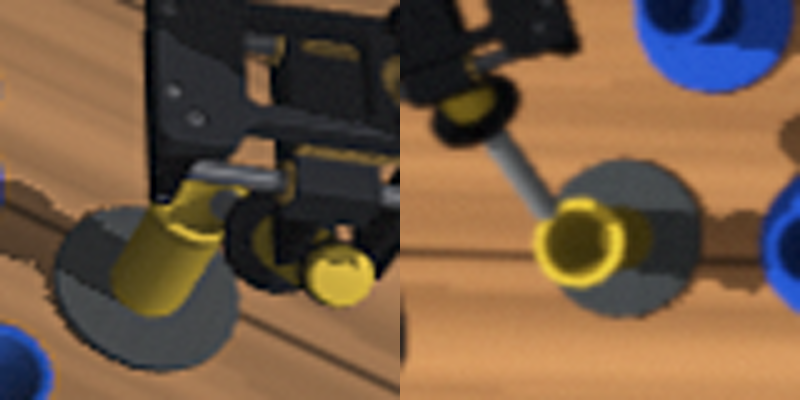

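The rod's tip is at (192,172) in the scene crop. In the top crop it is at about (550,213), just short of the yellow rim centred at (581,242). I'll triangulate both.

Run:
```python
from h import *
print('tip',meet(ray('scene',413,219),ray('top',129.6,232.2)),plane('top',129.6,232.2,.12))
print('rim',plane('top',135.8,238,.09),plane('scene',375+188/5-.4,185+207/5-.4,.09))
s=cv2.imread('pics/w8s.png');t=cv2.imread('pics/t8.png')
# rod mid-line samples in top between guard and tip: print grey mask fit
h=cv2.cvtColor(t,cv2.COLOR_BGR2HSV).astype(int)[212:240,110:140]
m=(h[:,:,1]<45)&(h[:,:,2]>90);v,u=np.nonzero(m);print(m.sum(),list(zip(u+110,v+212))[-8:])
M=imaging.camera_model('top');TS=np.array(M['T'])
def pt(P): q=TS[:3,:3].T@(np.array(P)-TS[:3,3]);return np.array([M['cx']+M['fx']*q[0]/q[2],M['cy']+M['fy']*q[1]/q[2]]).round(1)
st=bot.read_state();p=np.array(st['position']);X=np.array(st['tcp_rot'])[:,0]
for L in(.125,.135,.145):print(L,pt(p+[0,0,.019]-L*.7071*(X+[0,0,1])),(p+[0,0,.019]-L*.7071*(X+[0,0,1])).round(4))
print(pt(p+[0,0,.019]-.0525*.7071*(X+[0,0,1])))
```

```text
tip (array([0.44560395, 0.34253524, 0.13158718]), np.float64(0.01299165562275095)) [0.44331934 0.35243959 0.12      ]
rim [0.42787832 0.34432184 0.09      ] [0.43686334 0.34369077 0.09      ]
37 [(np.int64(126), np.int64(230)), (np.int64(127), np.int64(230)), (np.int64(126), np.int64(231)), (np.int64(127), np.int64(231)), (np.int64(128), np.int64(231)), (np.int64(127), np.int64(232)), (np.int64(128), np.int64(232)), (np.int64(129), np.int64(232))]
0.125 [128.1 234.5] [0.4377 0.3531 0.13  ]
0.135 [129.8 237. ] [0.4311 0.3504 0.1229]
0.145 [131.5 239.6] [0.4246 0.3478 0.1158]
[114.9 215. ]
```

Grip to tip is about 0.12 m, so the grip is close to mid-handle, and the steel is still at 45°. Plan: put the tip in the flared mouth, then swing the handle upright about it while lowering.

>>> {"api": "drive_tool", "payload": {"deltas": "10 -9 -5 0 0; 10 -18 -10 0 0; 10 -18 -10 0 0; 10 -18 -10 -15 0; 10 -18 -10 -30 0; 10 -18 -10 -40 0; 10 -18 -10 -48 0; 10 -18 -10 -52 0; 10 -18 -10 -52 0; 10 -18 -10 -52 0"}}

```text
time_s: 18.45
position: [0.5025, 0.3769, 0.1476]
tcp_rot: [[0.929, 0.371, 0.006], [0.371, -0.929, 0.003], [0.007, -0.0, -1.0]]
force: [2.7, 2.2, 5.0]
opening: 0.249
grasp_force: 30.0
```

>>> {"api": "drive_tool", "payload": {"deltas": "10 -3 -1 4 0; 10 -7 -3 6 0; 10 -10 -4 6 0; 10 -14 -5 7 0; 10 -18 -7 8 0; 10 -22 -8 8 0; 10 -25 -10 9 0; 10 -29 -11 9 0; 10 -29 -11 9 0"}}

```text
time_s: 19.35
position: [0.4815, 0.3694, 0.1618]
tcp_rot: [[0.928, 0.371, 0.026], [0.37, -0.929, 0.012], [0.028, -0.002, -1.0]]
force: [11.4, 3.9, 16.7]
opening: 0.243
grasp_force: 30.0
```

```bash
python3 tilt.py w9 | sed -n '1p;/^wrist/p;/^[0-9]/p'
```

```text
[0.48147838 0.36941491 0.16182751] 0.24269636763867378 29.99241828918457 [11.36935714  3.8533914  16.67103986]
wrist [230, 192, 44, 45, 1324] [254. 214.] [0.04 1.  ]
wrist [262, 233, 9, 6, 29] [266.6 235.9] [ 0.84 -0.55]
wrist [233, 267, 41, 11, 214] [252.  271.5] [ 1.   -0.01]
0 wrist end,guard,tip [[254.0, 248.0], [253.0, 210.0], [253.0, 187.0]] scene [[435.0, 219.0], [423.0, 237.0], [411.0, 255.0]]
15 wrist end,guard,tip [[254.0, 236.0], [253.0, 226.0], [253.0, 221.0]] scene [[435.0, 222.0], [422.0, 231.0], [410.0, 241.0]]
30 wrist end,guard,tip [[254.0, 224.0], [253.0, 243.0], [253.0, 254.0]] scene [[435.0, 225.0], [423.0, 226.0], [411.0, 226.0]]
45 wrist end,guard,tip [[254.0, 212.0], [253.0, 259.0], [253.0, 286.0]] scene [[434.0, 228.0], [424.0, 220.0], [414.0, 212.0]]
```

>>> {"api": "drive_tool", "payload": {"deltas": "10 0 0 6 0; 10 0 0 12 0; 10 0 0 18 0; 10 -5 -2 20 0; 10 -10 -4 22 0; 10 -10 -4 22 0"}}

```text
time_s: 20.05
position: [0.4593, 0.3602, 0.1764]
tcp_rot: [[0.929, 0.371, -0.002], [0.371, -0.929, -0.001], [-0.002, 0.0, -1.0]]
force: [0.9, 0.3, -0.1]
opening: 0.215
grasp_force: 28.6
```

```bash
python3 tilt.py w10 | sed -n '1p;/^wrist/p;/^[0-9]/p'
```

```text
[0.45929494 0.36019254 0.17644971] 0.21487859790094987 28.577848076820374 [ 0.86043657  0.34599592 -0.05663629]
wrist [229, 190, 47, 46, 819] [255.9 216.9] [ 0.54 -0.84]
0 wrist end,guard,tip [[254.0, 250.0], [253.0, 208.0], [253.0, 183.0]] scene [[436.0, 205.0], [424.0, 224.0], [412.0, 243.0]]
15 wrist end,guard,tip [[254.0, 238.0], [253.0, 224.0], [253.0, 217.0]] scene [[437.0, 208.0], [424.0, 219.0], [412.0, 229.0]]
30 wrist end,guard,tip [[254.0, 225.0], [253.0, 241.0], [253.0, 250.0]] scene [[436.0, 211.0], [424.0, 213.0], [413.0, 214.0]]
45 wrist end,guard,tip [[254.0, 213.0], [253.0, 258.0], [253.0, 284.0]] scene [[436.0, 214.0], [425.0, 207.0], [415.0, 199.0]]
```

The opening is shrinking, so the pads are probably sliding off the handle's upper side. I'll check the state numerically before moving.

```bash
cat > amap.py <<'E'
from h import *
def amap(f,u0,u1,v0,v1,st=2):
    h=cv2.cvtColor(cv2.imread(f),cv2.COLOR_BGR2HSV).astype(int)
    for v in range(v0,v1,st):
        r=''
        for u in range(u0,u1,st):
            H,S,V=h[v,u]
            r+='Y' if 20<H<36 and S>130 and V>60 else '#' if V<62 else 'o' if S<60 and V>85 else '=' if S<90 else '.'
        print(v,r)
E
python3 - <<'E'
from amap import *
save('top','pics/t10.png')
amap('pics/w10.png',200,310,176,250);print('scene');amap('pics/w10s.png',385,465,180,270);print('top');amap('pics/t10.png',95,165,200,262)
E
```

```text
176 ...............oooooooooooooooooooooooo................
178 .............=oooooooooooooooooooooooooo...............
180 .............oooooooooooooooooooooooooooo..............
182 ............ooooooooooooooooooooooooooooo=.............
184 ...........=oooooooooooooooooooooooooooooo.............
186 ...........oooooooooooooooooooooooooooooooo............
188 ..........=oooooooooooooooooooooooooooooooo............
190 ..........ooooooooooooo=YYYY.=ooooooooooooo=...........
192 ..........oooooooooo=.YYYYYYYYY.oooooooooooo...........
194 .........=ooooooooo.YYYYYYYYYYYYY=oooooooooo...........
196 .........ooooooooo.YYYYYYYYYYYYYYY.=oooooooo=..........
198 .........oooooooo.YYYYYYYYYYYYYYYYYY==oooooo=..........
200 .........ooooooo.YYYYYYYYYYYYYYYYYYY.#===oooo..........
202 .........oooooo=YYYYYYYYYYYYYYYYYYYYY###===oo..........
204 .........ooooo=.YYYYYYYYYYYYYYYYYYYYY######==..........
206 .........ooooo#YYYYYYYYYYYYYYYYYYYYYYY######...........
208 .........=ooo==YY.YYYYYYYYYYYYYYYYYYYY######...........
210 .........=oo=#.Y....YYYYYYYYYYYYYYYYYY#####=...........
212 ..........oo=#.Y
[... 3694 characters left out ...]
#############===....
228 ###########################====#...
230 ###################=YYY=========...
232 ################.##YYYYYYY#######..
234 #####################YYYYY#######..
236 ######..##########==##YYYY#######..
238 ########=.##....YY.==#.YYY#######..
240 ######..........YYY.==#YYYY######..
242 #####............YYYY=YYYY#########
244 #####............YYYYYYY===#####...
246 #####.............YYYYY=========...
248 ######.............o===========....
250 ######..............==========.....
252 ######................=o=o==.......
254 ######.............................
256 ######.............................
258 #######............................
260 #######............................
```

Run:
```python
from h import *
M=imaging.camera_model('wrist');s=bot.read_state();p=np.array(s['position']);R=np.array(s['tcp_rot']);G=p+[0,0,.019]
e=meet(ray('wrist',253,212,M),ray('scene',436,216.5));g=meet(ray('wrist',255,218,M),ray('scene',423.5,221))
print(G,e,g);d=e[0]-g[0];print(np.linalg.norm(d),R.T@d/np.linalg.norm(d), 'end rel G in tool',R.T@(e[0]-G))
print('tip est',g[0]-d/np.linalg.norm(d)*.0825)
```

```text
[0.46011912 0.36040994 0.1951407 ] (array([0.47627772, 0.36817648, 0.20857805]), np.float64(0.002218789760851797)) (array([0.45342886, 0.35647207, 0.14685763]), np.float64(0.0001454345234091511))
0.06684664571644267 [ 0.38080661 -0.03579147 -0.92396174] end rel G in tool [ 0.01786379 -0.00122016 -0.01346767]
tip est [0.42522953 0.34202685 0.07068425]
```

The steel has already swung to about 22° from vertical and its tip is about 20 mm inside the mouth, but the pads hold only the top flank of the handle. I'll do a quick regrasp: open barely wider than the handle, drop to mid-handle and close again.

>>> {"api": "drive_tool", "payload": {"deltas": "27 8 3 -20 0; 27 9 4 -21 0; 10 9 4 -21 0; 10 9 4 -21 0; 10 9 4 -21 0; 10 9 4 -21 0"}}

```text
time_s: 20.8
position: [0.4698, 0.3647, 0.1562]
tcp_rot: [[0.929, 0.371, 0.0], [0.371, -0.929, 0.0], [0.001, -0.0, -1.0]]
force: [-0.8, -0.2, -0.4]
opening: 0.125
grasp_force: 0.0
```

```bash
python3 tilt.py w11 | sed -n '1p;/^wrist/p;/^scene/p;/^[0-9]/p'; python3 -c "
from amap import *
amap('pics/w11.png',210,300,180,250);amap('pics/w11s.png',385,465,200,262)"
```

```text
[0.46981041 0.36474072 0.15617906] 0.12458551256242813 0.0 [-0.82839227 -0.18990876 -0.3551128 ]
wrist [248, 142, 44, 44, 1398] [270.7 162.8] [0.71 0.71]
wrist [243, 179, 41, 48, 1241] [260.3 204.1] [ 0.62 -0.79]
scene [398, 216, 26, 32, 331] [407.3 232.3] [ 0.36 -0.93]
scene [416, 227, 12, 11, 62] [420. 231.] [ 0.79 -0.61]
scene [422, 232, 13, 12, 117] [427.8 237.5] [1.   0.03]
0 wrist end,guard,tip [[254.0, 250.0], [253.0, 208.0], [253.0, 184.0]] scene [[434.0, 215.0], [421.0, 233.0], [410.0, 251.0]]
15 wrist end,guard,tip [[254.0, 238.0], [253.0, 225.0], [253.0, 217.0]] scene [[434.0, 218.0], [421.0, 228.0], [410.0, 237.0]]
30 wrist end,guard,tip [[254.0, 225.0], [253.0, 242.0], [253.0, 251.0]] scene [[433.0, 221.0], [422.0, 222.0], [411.0, 223.0]]
45 wrist end,guard,tip [[254.0, 213.0], [253.0, 258.0], [253.0, 284.0]] scene [[433.0, 224.0], [423.0, 216.0], [413.0, 208.0]]
180 ..................YY.#.YYYYYYYYYYYYYYY.......
182 ...............=ooYYY###.YYYYYYYYYYYY##......
184 .............=ooooYYYY####YYYYYYYYY###.......
186 ...........=ooooooYYYYYY#############Y.......
188 .......
[... 2233 characters left out ...]
#YYYYYY#.................
232 ..######YYYY####YYY##YY.................
234 .#######YYYY####YY#YYYYYY...............
236 .######YYYYYY####Y#YYYYYY...............
238 .######YYYYYYY#####YYYYYY...............
240 #==###YYYYYYYYY####YYYYYY...............
242 .===###YYYYYYYY=###.YYYY................
244 .=====#YYYYYYY=====.....................
246 .#======YYYYY======.....................
248 ..=================.....................
250 ..#===============o.....................
252 ...#==============......................
254 ....#=============......................
256 ......#=========........................
258 o.......###===..........................
260 ........................................
```

```bash
cat > pose.py <<'E'
from h import *
def pose(we,se,wg,sg,M):
    s=bot.read_state();p=np.array(s['position']);R=np.array(s['tcp_rot']);G=p+[0,0,.019]
    e=meet(ray('wrist',*we,M),ray('scene',*se));g=meet(ray('wrist',*wg,M),ray('scene',*sg))
    d=e[0]-g[0];L=np.linalg.norm(d);d/=L
    print('end',e[0].round(4),e[1].round(4),'guard',g[0].round(4),g[1].round(4),'L',L.round(4),'dir tool',(R.T@d).round(3),'tilt',np.degrees(np.arccos(d[2])).round(1))
    mid=e[0]-.038*d;print('mid world',mid.round(4),'mid-G world',(mid-G).round(4),'tool',(R.T@(mid-G)).round(4),'tip',(e[0]-.16*d).round(4))
E
python3 - <<'E'
from pose import *
M=imaging.camera_model('wrist')
pose((270.7,163.5),(427.8,237.5),(260,203),(419,232),M)
w=save('wrist','pics/w12.png');h=cv2.cvtColor(w,cv2.COLOR_RGB2HSV).astype(int)
m=((h[:,:,0]>22)&(h[:,:,0]<34)&(h[:,:,1]>140)&(h[:,:,2]>60)).astype('uint8')
n,l,st,ce=cv2.connectedComponentsWithStats(m);print([(st[k].tolist(),ce[k].round(1)) for k in range(1,n) if st[k,4]>300],bot.read_state()['opening'])
E
```

```text
end [0.5128 0.3726 0.1827] 0.0013 guard [0.4761 0.3604 0.1332] 0.0047 L 0.0628 dir tool [ 0.615  0.035 -0.788] tilt 38.0
mid world [0.4906 0.3652 0.1527] mid-G world [ 0.0208  0.0005 -0.0223] tool [0.0195 0.0072 0.0223] tip [0.4194 0.3415 0.0566]
[([248, 142, 44, 44, 1405], array([270.6, 162.8])), ([243, 179, 41, 48, 1240], array([260.2, 204.2]))] 0.11966676665737214
```

The steel came to rest leaning stably in the yellow mouth at about 37°. I'll rise, open, and regrasp at the true mid-handle.

>>> {"api": "drive_tool", "payload": {"deltas": "10 0 0 40 0; 60 0 0 80 0; 60 0 0 80 0; 60 21 1 80 -0.06; 60 21 1 80 -0.06; 60 21 1 80 -0.06; 60 21 1 80 -0.06; 60 21 1 80 -0.06; 60 21 1 80 -0.06; 60 21 1 80 -0.06"}}

```text
time_s: 21.95
position: [0.4905, 0.3657, 0.2355]
tcp_rot: [[0.949, 0.315, -0.0], [0.315, -0.949, -0.0], [-0.0, -0.0, -1.0]]
force: [-0.7, -0.1, -0.4]
opening: 0.684
grasp_force: 0.0
```

```bash
python3 tilt.py w13 | sed -n '1p;/^wrist/p;/^scene/p'; python3 -c "
from amap import *
amap('pics/w13.png',220,310,150,250)
amap('pics/w13s.png',395,455,205,262)"
```

```text
[0.49048254 0.36572756 0.23554703] 0.6838952273133395 0.0 [-0.73757083 -0.07569182 -0.37029252]
wrist [240, 159, 28, 29, 625] [253.6 172.8] [0.28 0.96]
wrist [240, 186, 26, 32, 641] [251.8 201.6] [ 0.06 -1.  ]
wrist [233, 224, 13, 16, 129] [237.8 232.6] [0.25 0.97]
wrist [254, 224, 16, 16, 172] [262.9 232.9] [ 0.65 -0.76]
scene [398, 216, 25, 32, 329] [407.3 232.3] [ 0.35 -0.94]
scene [416, 227, 12, 11, 65] [420.1 230.9] [ 0.79 -0.62]
scene [422, 232, 13, 12, 118] [427.8 237.5] [ 1.   -0.04]
150 ..............................o..............
152 ...............................=.............
154 ...............................o.............
156 ................................=............
158 ................................=............
160 .............YYYYYYYY............o...........
162 ............YYYYYYYYYY............o..........
164 ...........YYYYYYYYYYYY............=.........
166 ..........YYYYYYYYYYYYYY............=o.......
168 ..........YYYYYYYYYYYYYY..............=o.....
170 ..........YYYYYYYYYYYYYY.................=o==
172 ..........YYYYYYYYYYYYYYY....................
174
[... 2211 characters left out ...]

223 .....YYYYY######..............
225 .....YYY#########.............
227 =====YYY#####YY###............
229 #===YYYY###YYYYY##............
231 ##==YYY####YYYY###............
233 ###YYYY####YYY#YYYY...........
235 ###YYYYY###YY#YYYYYY..........
237 ##YYYYYY####Y#YYYYYY..........
239 ##YYYYYYY#####YYYYYY..........
241 #YYYYYYYYY####YYYYYY..........
243 ##YYYYYYY=====..YY............
245 ==YYYYYYY=====................
247 ====YYY.======................
249 ==============................
251 ==============................
253 =============.................
255 #===========..................
257 ..#========...................
259 ..............................
261 ..............................
```

Run:
```python
from pose import *
M=imaging.camera_model('wrist')
pose((253.6,171.5),(427.8,237.5),(253,208),(420,233),M)
print(plane('wrist',252.5,231,.09,M))
```

```text
end [0.5136 0.3731 0.1835] 0.0002 guard [0.4679 0.3599 0.1235] 0.0046 L 0.0766 dir tool [ 0.621  0.025 -0.783] tilt 38.4
mid world [0.4909 0.3665 0.1537] mid-G world [ 0.0003  0.0008 -0.1009] tool [ 0.0005 -0.0007  0.1009] tip [0.4181 0.3455 0.0582]
[0.42966924 0.34599519 0.09      ]
```

The steel pose is solid: end to guard measures 76.6 mm against 77.5 expected, and mid-handle is directly below by 101 mm. Descending and gripping.

>>> {"api": "drive_tool", "payload": {"deltas": "60 0 1 -35 0; 60 0 1 -70 0; 60 0 1 -90 0; 60 0 1 -101 0; 60 0 1 -101 0; 60 0 1 -101 0; 20 0 1 -101 0; 10 0 1 -101 0; 10 0 1 -101 0; 10 0 1 -101 0; 10 0 1 -101 0; 10 0 1 -101 0"}}

```text
time_s: 23.25
position: [0.4909, 0.3667, 0.1348]
tcp_rot: [[0.949, 0.314, 0.0], [0.314, -0.949, 0.0], [0.0, -0.0, -1.0]]
force: [-0.0, -0.0, 0.2]
opening: 0.265
grasp_force: 30.0
```

>>> {"api": "drive_tool", "payload": {"deltas": "10 0 0 0 0; 10 0 0 0 0; 10 0 0 0 0"}}

```text
time_s: 23.55
position: [0.491, 0.3668, 0.1347]
tcp_rot: [[0.949, 0.314, 0.0], [0.314, -0.949, 0.0], [0.0, -0.0, -1.0]]
force: [-0.1, 0.7, 0.3]
opening: 0.263
grasp_force: 30.0
```

>>> {"api": "drive_tool", "payload": {"deltas": "10 -4 -1 4 0; 10 -8 -3 8 0; 10 -12 -4 11 0; 10 -16 -5.5 14 0; 10 -20.5 -7 16.5 0; 10 -25.5 -8.5 18.5 0; 10 -30 -10 21 0; 10 -30 -10 21 0"}}

```text
time_s: 24.35
position: [0.461, 0.3569, 0.1567]
tcp_rot: [[0.949, 0.315, 0.002], [0.315, -0.949, 0.001], [0.002, -0.0, -1.0]]
force: [1.7, -0.4, 2.2]
opening: 0.268
grasp_force: 30.0
```

```bash
python3 tilt.py w14 | sed -n '1p;/^wrist/p;/^scene/p;/^[0-9]/p'
```

```text
[0.46102733 0.35687161 0.15666466] 0.26829405305229287 29.985046941717428 [ 1.68928657 -0.37300433  2.17174745]
wrist [227, 195, 52, 44, 1641] [252.6 221.2] [ 1.   -0.03]
scene [428, 210, 12, 12, 117] [433.6 215.4] [0.9  0.45]
scene [398, 216, 25, 32, 366] [407.7 234.3] [ 0.29 -0.96]
scene [418, 216, 13, 10, 64] [424.  221.6] [1.  0.1]
0 wrist end,guard,tip [[254.0, 250.0], [253.0, 208.0], [253.0, 184.0]] scene [[431.0, 210.0], [419.0, 229.0], [408.0, 247.0]]
15 wrist end,guard,tip [[254.0, 237.0], [253.0, 225.0], [253.0, 217.0]] scene [[431.0, 213.0], [420.0, 223.0], [409.0, 233.0]]
30 wrist end,guard,tip [[254.0, 225.0], [253.0, 242.0], [253.0, 251.0]] scene [[431.0, 216.0], [420.0, 217.0], [411.0, 219.0]]
45 wrist end,guard,tip [[254.0, 213.0], [253.0, 258.0], [253.0, 284.0]] scene [[430.0, 219.0], [422.0, 212.0], [414.0, 204.0]]
```

```bash
sed -i 's/(.025,-.05,-.0525,-.135)/(.038,-.037,-.0395,-.122)/; s/(0,15,30,45)/(0,10,20,30,40)/' tilt.py
cat > endtilt.py <<'E'
from h import *
import sys
# end of handle from G: angle by wrist/scene rays to the end blob
s=bot.read_state();R=np.array(s['tcp_rot']);G=np.array(s['position'])-R[:,2]*.019
M=imaging.camera_model('wrist')
we,se=eval(sys.argv[1]);e=meet(ray('wrist',*we,M),ray('scene',*se));d=R.T@(e[0]-G)
print(e[0].round(4),e[1].round(4),'end-G tool',d.round(4),'tilt x,y deg',np.degrees(np.arctan2(d[:2],-d[2])).round(1))
E
python3 endtilt.py "(252.6,213),(433.6,215.4)"; python3 tilt.py w15|tail -5;python3 -c "
from amap import *
amap('pics/w15.png',210,300,180,250)"
```

```text
[0.485  0.3644 0.218 ] 0.0028 end-G tool [ 0.0248  0.0003 -0.0426] tilt x,y deg [30.2  0.4]
0 wrist end,guard,tip [[254.0, 261.0], [253.0, 213.0], [253.0, 187.0]] scene [[433.0, 207.0], [421.0, 226.0], [409.0, 245.0]]
10 wrist end,guard,tip [[254.0, 248.0], [253.0, 222.0], [253.0, 208.0]] scene [[433.0, 210.0], [421.0, 223.0], [410.0, 236.0]]
20 wrist end,guard,tip [[254.0, 234.0], [253.0, 231.0], [253.0, 229.0]] scene [[433.0, 213.0], [422.0, 220.0], [411.0, 228.0]]
30 wrist end,guard,tip [[254.0, 220.0], [253.0, 239.0], [253.0, 250.0]] scene [[433.0, 216.0], [422.0, 218.0], [412.0, 219.0]]
40 wrist end,guard,tip [[254.0, 207.0], [253.0, 248.0], [253.0, 271.0]] scene [[432.0, 219.0], [423.0, 215.0], [414.0, 210.0]]
180 .........oooooooooooooooooooooooo=...........
182 ........oooooooooooooooooooooooooo=..........
184 ......=oooooooooooooooooooooooooooo=.........
186 ......oooooooooooooooooooooooooooooo=........
188 .....oooooooooooooooooooooooooooooooo........
190 ....=ooooooooooooooooooooooooooooooooo.......
192 ....oooooooooooooooooooooooooooooooooo.......
194 ....oooooooooooooooo
[... 675 characters left out ...]

222 ....####YYYYYYYYYYYYYYYYYYYYYYYYYYY#####.....
224 ...######YYYYYYYYYYYYYYYYYYYYYYYYYY#####.....
226 ...######YYYYYYYYYYYYYYYYYYYYYYYYYY#####.....
228 ...######YYYYYYYYYYYYYYYYYYYYYYYYYY######....
230 ..#######YYYYYYYYYYYYYYYYYYYYYYYYYY######....
232 ..#######YYYYYYYYYYYYYYYYYYYYYYYYYY#######...
234 .########YYYYYYYYYYYYYYYYYYYYYYYYY########...
236 #########YYYYYYYYYYYYYYYYYYYYYYYYY#########..
238 ##########YYYYYYYYYYYYYYYYYYYYYYY###########.
240 #########====================================
242 #####===================================o==oo
244 =====oooooooooooooooooooooooooooooooooooooooo
246 ====ooooooooooooooooooooooooooooooooooooooooo
248 ===oooooooooooooooooooooooooooooooooooooooooo
```

It's pivoting well: tilt is down to about 25°, forces are about 2 N and the grip is intact. Continuing the arc.

>>> {"api": "drive_tool", "payload": {"deltas": "10 -5 -1.5 1.5 0; 10 -10 -3 3 0; 10 -14 -4.5 4 0; 10 -18 -6 5 0; 10 -23 -7.5 5.5 0; 10 -28 -9 6 0; 10 -33 -10.5 6 0; 10 -37 -12 6 0; 10 -37 -12 6 0"}}

```text
time_s: 25.45
position: [0.4251, 0.3452, 0.1636]
tcp_rot: [[0.949, 0.315, 0.005], [0.315, -0.949, 0.002], [0.005, -0.0, -1.0]]
force: [3.9, 1.0, 9.2]
opening: 0.256
grasp_force: 29.9
```

```bash
python3 tilt.py w16; python3 -c "
from amap import *
amap('pics/w16.png',210,300,176,242)
amap('pics/w16s.png',395,455,185,258)"
```

```text
[0.42508039 0.34520356 0.16359784] 0.2557396193910004 29.943285025656223 [3.87700032 1.0388976  9.16555911]
wrist [228, 163, 48, 25, 390] [253.2 173.7] [0.99 0.1 ]
wrist [232, 195, 40, 23, 478] [251.1 204.9] [ 1.   -0.05]
wrist [226, 213, 53, 26, 1060] [252.3 227.6] [ 1. -0.]
scene [430, 190, 12, 11, 101] [435.6 195.3] [ 0.99 -0.1 ]
scene [420, 198, 17, 17, 166] [426.8 206.8] [ 0.68 -0.73]
scene [398, 216, 27, 32, 432] [409.6 232.8] [ 0.54 -0.84]
0 wrist end,guard,tip [[254.0, 261.0], [253.0, 213.0], [253.0, 187.0]] scene [[435.0, 190.0], [423.0, 209.0], [411.0, 229.0]]
10 wrist end,guard,tip [[254.0, 248.0], [253.0, 222.0], [253.0, 208.0]] scene [[434.0, 192.0], [423.0, 207.0], [411.0, 221.0]]
20 wrist end,guard,tip [[254.0, 234.0], [253.0, 231.0], [253.0, 229.0]] scene [[434.0, 195.0], [423.0, 204.0], [412.0, 212.0]]
30 wrist end,guard,tip [[254.0, 220.0], [253.0, 240.0], [253.0, 250.0]] scene [[434.0, 198.0], [423.0, 201.0], [413.0, 204.0]]
40 wrist end,guard,tip [[254.0, 207.0], [253.0, 248.0], [253.0, 271.0]] scene [[433.0, 202.0], [424.0, 198.0], [415.0, 195.0]]
176 ..=oooooooo
[... 2229 characters left out ...]

219 ......YYYY#=######............
221 .....YYYY#==oYY...............
223 .....YYY##=oYYY...............
225 .....YYY#=o.YYY...............
227 =====YYY=ooYYYY...............
229 #===YYYYYYYYYYY...............
231 ##==YYYYYYYYYY................
233 ###YYYYYYYYYY.................
235 ###YYYYYYYYY..................
237 ##YYYYYYYYY==.................
239 ##YYYYYYYYY===................
241 #YYYYYYYYY====................
243 ##YYYYYYY=====................
245 ==YYYYYYY=====................
247 ====YYY.======................
249 ==============................
251 ==============................
253 =============.................
255 #===========..................
257 ..#========...................
```

Run:
```python
from pose import *
M=imaging.camera_model('wrist')
pose((252.5,238),(435.6,195.3),(253,214),(424,210),M)
```

```text
end [0.4368 0.3506 0.2203] 0.0022 guard [0.4259 0.347  0.1479] 0.003 L 0.0734 dir tool [ 0.161 -0.001 -0.987] tilt 9.0
mid world [0.4312 0.3487 0.1828] mid-G world [0.0058 0.0035 0.0002] tool [ 0.0066 -0.0015 -0.0002] tip [0.4131 0.3427 0.0623]
```

Tilt is now under about 9° and the tip is in the bore. Lowering in steps while watching the force.

>>> {"api": "drive_tool", "payload": {"deltas": "10 -1 0 -2 0; 10 -2 -1 -6 0; 10 -3 -1 -10 0; 10 -4 -1 -14 0; 10 -4 -1 -16 0; 10 -4 -1 -16 0"}}

```text
time_s: 26.15
position: [0.4172, 0.3425, 0.1439]
tcp_rot: [[0.949, 0.315, -0.006], [0.315, -0.949, -0.003], [-0.006, 0.001, -1.0]]
force: [0.4, -0.1, 0.1]
opening: 0.118
grasp_force: 0.0
```

The grip slipped off. Checking where the steel is.

```bash
python3 tilt.py w17; python3 -c "
from amap import *
amap('pics/w17.png',210,310,150,250)
amap('pics/w17s.png',395,455,185,258)"
```

```text
[0.41719995 0.34250496 0.14394901] 0.11773606079364761 0.0 [ 0.40105946 -0.11947781  0.11134632]
wrist [228, 28, 49, 38, 1031] [254.8  48. ] [ 0.95 -0.32]
wrist [230, 68, 45, 80, 2815] [251.5 107.2] [ 0.01 -1.  ]
wrist [227, 164, 53, 46, 1139] [251.3 189.1] [ 0.98 -0.21]
scene [398, 216, 25, 32, 332] [407.3 232.4] [ 0.35 -0.93]
scene [416, 227, 12, 12, 72] [420.4 231.4] [ 0.71 -0.7 ]
scene [423, 233, 13, 11, 115] [429.  238.1] [ 0.99 -0.1 ]
0 wrist end,guard,tip [[254.0, 261.0], [253.0, 213.0], [253.0, 186.0]] scene [[431.0, 192.0], [420.0, 211.0], [408.0, 230.0]]
10 wrist end,guard,tip [[254.0, 249.0], [253.0, 221.0], [253.0, 207.0]] scene [[431.0, 195.0], [420.0, 209.0], [409.0, 222.0]]
20 wrist end,guard,tip [[254.0, 235.0], [253.0, 230.0], [253.0, 228.0]] scene [[431.0, 198.0], [420.0, 206.0], [410.0, 214.0]]
30 wrist end,guard,tip [[254.0, 221.0], [253.0, 239.0], [253.0, 249.0]] scene [[430.0, 201.0], [420.0, 203.0], [411.0, 205.0]]
40 wrist end,guard,tip [[254.0, 207.0], [253.0, 248.0], [253.0, 270.0]] scene [[430.0, 204.0], [421.0, 200.0], [413.0, 197.0]]
150 ...=oo###########
[... 3323 characters left out ...]

219 ......YYYYYYYY................
221 .....YYYYYYYYYY...............
223 .....YYYYY######..............
225 .....YYY#########.............
227 =====YYY#####YY###............
229 #===YYYY###YYYYY##............
231 ##==YYY####YYYYY##............
233 ###YYYYY###YYY##YYY...........
235 ###YYYYY###YYY#YYYYY..........
237 ##YYYYYY####Y#YYYYYYY.........
239 ##YYYYYYY#####YYYYYYY.........
241 #YYYYYYYYY#####YYYYY..........
243 ##YYYYYYY=====..YYY...........
245 ==YYYYYYY=====................
247 ====YYY.======................
249 ==============................
251 ==============................
253 =============.................
255 #===========..................
257 ..#========...................
```

The steel fell back to the same stable leaning rest, end at (429,238) in the scene view. New approach: with the fingers part-closed as a notch on the far side, push the handle end slowly upright. The depth is then limited by the tilt, so the steel slides in under control.

>>> {"api": "drive_tool", "payload": {"deltas": "14 0 0 50 0; 14 0 0 100 0; 14 65 21 100 0; 14 100 32 100 0; 14 129 42 100 0; 14 129 42 100 0; 14 129 42 100 0"}}

```text
time_s: 26.95
position: [0.5482, 0.3852, 0.2441]
tcp_rot: [[0.949, 0.314, -0.003], [0.314, -0.949, -0.001], [-0.004, 0.0, -1.0]]
force: [-0.9, -0.7, 0.1]
opening: 0.159
grasp_force: 0.0
```

>>> {"api": "drive_tool", "payload": {"deltas": "14 0 0 -40 0; 14 0 0 -70 0; 14 0 0 -94 0; 14 0 0 -94 0; 14 -6 -2 -94 0; 14 -12 -4 -94 0; 14 -12 -4 -94 0"}}

```text
time_s: 27.65
position: [0.5362, 0.3819, 0.1536]
tcp_rot: [[0.949, 0.315, 0.002], [0.315, -0.949, 0.001], [0.002, -0.0, -1.0]]
force: [-0.1, 1.1, -0.3]
opening: 0.161
grasp_force: 0.0
```

```bash
cat > sc.py <<'E'
from h import *
import sys
s=bot.read_state();p=np.array(s['position']);O=np.array([.428,.345]);h=np.array([.949,.314])
print(p.round(4),'TCP h',((p[:2]-O)@h*1e3).round(1),'lat',((p[:2]-O)@[-.314,.949]*1e3).round(1),s['opening'],np.round(s['force'],1),s['time_s'])
im=save('scene',f'pics/{sys.argv[1]}s.png')
h=cv2.cvtColor(im,cv2.COLOR_RGB2HSV).astype(int)
m=((h[:,:,0]>22)&(h[:,:,0]<34)&(h[:,:,1]>140)&(h[:,:,2]>60)).astype('uint8')
n,l,st,ce=cv2.connectedComponentsWithStats(m);print([(st[k].tolist(),ce[k].round(1).tolist()) for k in range(1,n) if st[k,4]>25])
E
python3 sc.py a1; python3 -c "
from amap import *
amap('pics/a1s.png',395,465,200,258)"
```

```text
[0.5362 0.3819 0.1536] TCP h 114.3 lat 1.0 0.16077406776098016 [-0.1  1.1 -0.3] 27.65
[([411, 216, 8, 8, 50], [414.2, 219.4]), ([398, 238, 16, 10, 115], [404.8, 242.5])]
200 ########..............####=#==o###=
202 ########..............####==#==o###
204 ##########.............####==#==o##
206 ################.......#####==#==oo
208 #############################o=##==
210 ##############################=o=#=
212 ############=....###############ooo
214 ########....#.##...###############=
216 ########YYY.##########.############
218 ########YYYY##########.############
220 ==######YYYY#########..############
222 ########YYY###########.############
224 ###################################
226 ##=o###############################
228 ###################################
230 ###################################
232 #######Y###Y#######################
234 ###o=#YY###Y##=.....###############
236 ##=oooooo==##.#####=.....##########
238 ##YY##=oooooo.#############....####
240 ##YYYYYYYY###.##################...
242 ##YYYYYYY.=#.#########oo===#.######
244 =#YYYYYYY===##########=oooo#Y######
246 ===YYYYY====################.######
248 ============####...######..Y#######
250 ============####...#####...########
252 ============###...#####......######
254 =============......###.............
256 .#=========........##..............
```

>>> {"api": "drive_tool", "payload": {"deltas": "14 -5 -2 0 0; 14 -9 -3 0 0; 14 -14 -5 0 0; 14 -19 -6 0 0; 14 -24 -8 0 0; 14 -28 -9 0 0; 14 -33 -11 0 0; 14 -38 -13 0 0; 14 -38 -13 0 0"}}

```text
time_s: 28.6
position: [0.4972, 0.3681, 0.1511]
tcp_rot: [[0.949, 0.315, -0.003], [0.315, -0.949, -0.001], [-0.003, 0.0, -1.0]]
force: [-0.4, 0.6, 0.1]
opening: 0.163
grasp_force: 0.2
```

```bash
python3 sc.py a2; python3 -c "
from amap import *
save('top','pics/a2t.png')
amap('pics/a2s.png',390,465,190,258)
amap('pics/a2t.png',95,165,205,262)"
```

```text
[0.4972 0.3681 0.1511] TCP h 72.9 lat 0.2 0.16314328995539867 [-0.4  0.6  0.1] 28.6
[([398, 221, 21, 27, 330], [407.3, 235.6])]
190 ..####################..#######=o=##=o
192 ..###############################=oo=#
194 ..#########===#...#################=oo
196 ..########..###......#################
198 ..########.....#######################
200 ..########.....#########.#############
202 ..#o######.....########..#############
204 ..########=....#########.#############
206 ..##########=..#######################
208 ..###o################################
210 .#####################################
212 .########....#########################
214 .########...####..####################
216 .####oo==..Y#####=......##############
218 .####oooooooo=#.#######......#########
220 .###......=ooo=.##############.....###
222 .##.....YYY####.########=###########..
224 ........YY.#############oooo=#########
226 ....==o.YY###############==o=#########
228 .#=====YYY.=#################Y########
230 ###====YYYYYYY#####..######..#########
232 #####=YYYYYYYYY###...#####...#########
234 #####YYYYYYYYYY##....#
[... 949 characters left out ...]
YYY###==========....
229 ######......#YYYYY##Y.o=========...
231 #######.....##YYY###YYYY.=======...
233 #######.....########YYYYY########..
235 #######......########YYYYY#######..
237 #######.........YY===#YYYYY######..
239 #######.........YYY===#YYY#######..
241 ########........YYYY===YYY#######..
243 ########.........YYYYYYYY.######...
245 ########..........YYYYY.======##...
247 ########............Y.o========....
249 #########...........==========.....
251 #########............o=======......
253 #########..........................
255 =########..........................
257 =########..........................
259 =#########.........................
261 ==########.........................
```

The push works at under 1 N: handle and guard are still lined up in the top view, with the rod in the mouth. Continuing.

>>> {"api": "drive_tool", "payload": {"deltas": "14 -4 -1 0 0; 14 -8 -3 0 0; 14 -12 -4 0 0; 14 -16 -5 0 0; 14 -19 -6 0 0; 14 -22 -7 0 0; 14 -25 -8 0 0; 14 -28 -9 0 0; 14 -31 -10 0 0; 14 -34 -11 0 0; 14 -37 -12 0 0; 14 -37 -12 0 0"}}

```text
time_s: 29.9
position: [0.4613, 0.3565, 0.1516]
tcp_rot: [[0.949, 0.315, -0.001], [0.315, -0.949, -0.0], [-0.001, 0.0, -1.0]]
force: [-0.6, 1.0, 0.2]
opening: 0.164
grasp_force: 0.1
```

```bash
python3 sc.py a3; python3 -c "
from amap import *
save('top','pics/a3t.png')
amap('pics/a3s.png',390,455,190,250)
amap('pics/a3t.png',95,165,205,256)"
```

```text
[0.4613 0.3565 0.1516] TCP h 35.2 lat 0.5 0.16394887340341782 [-0.6  1.   0.2] 29.9
[([398, 216, 27, 32, 423], [409.5, 232.9])]
190 ..###==##########################
192 ..###############################
194 ..###############################
196 ..#######......##################
198 ..####.........#......###########
200 ..###=ooo=o....#####=......######
202 ..###=#==ooooo=.############.....
204 ..##.......#==#.#################
206 ..##.........##.########ooo=#####
208 ............############=oooo=###
210 ............#################.###
212 ............########Y############
214 ............#######Y#######..####
216 ...........YY#############......#
218 .........YYYY###########.........
220 ........YYYY#=##########.........
222 ........YYY##=oYY....##..........
224 ........YY=#=o=YYY...............
226 ....==o.YY===oYYYY...............
228 .#=====#YYY==YYYYY...............
230 ###===.YYYYYYY#YY................
232 #####=YYYYYYYYYY.................
234 ######YYYYYYYY...................
236 #####YYYYYYYYY=..................
238 ####YYYYYYYYY===.................
240 ####YYYYYYYYY===..
[... 507 characters left out ...]
##....#######.......
223 #################....########......
225 ##################..=#########.....
227 ##############################=....
229 ##############################==...
231 ######################YY##======...
233 #####################YYYYYY######..
235 ######################YYYYY######..
237 ######################YYYYY######..
239 #########...##YYYY#####YYYY######..
241 ########.....##########YYY#######..
243 ########......######YYYYY.######...
245 #########.........YYYYY.======##...
247 #########...........Y.=========....
249 #########...........==========.....
251 #########............o=======......
253 #########..........................
255 ##########.........................
```

The rod is not sinking: it's held up by friction at about 8–10° and could drop if pushed further. I'll let the handle pass between the fingers and clamp it there, nearly upright.

>>> {"api": "drive_tool", "payload": {"deltas": "30 0 0 4 0; 30 -9 -3 8 0; 30 -18 -6 8 0; 10 -18 -6 8 0; 10 -18 -6 8 0; 10 -18 -6 8 0; 10 -18 -6 8 0"}}

```text
time_s: 30.7
position: [0.4441, 0.3508, 0.1596]
tcp_rot: [[0.949, 0.314, 0.0], [0.314, -0.949, 0.0], [0.0, 0.0, -1.0]]
force: [-0.1, -0.6, 0.1]
opening: 0.134
grasp_force: 0.0
```

```bash
python3 tilt.py a4 ; python3 -c "
from amap import *
amap('pics/a4.png',210,300,160,242)
amap('pics/a4s.png',390,455,185,250)"
```

```text
[0.4441293  0.35075942 0.15960828] 0.1344463129155314 0.0 [-0.12517512 -0.55727399  0.11575272]
wrist [228, 87, 44, 39, 1016] [252.5 106. ] [ 0.73 -0.68]
wrist [231, 126, 39, 60, 1823] [250.2 155.9] [ 0.01 -1.  ]
wrist [227, 198, 50, 39, 819] [252.1 216.7] [ 1.   -0.03]
scene [398, 216, 25, 32, 330] [407.4 232.5] [ 0.36 -0.93]
scene [416, 227, 13, 12, 73] [420.7 231.7] [ 0.8 -0.6]
scene [423, 233, 13, 11, 111] [429.3 238.1] [ 0.97 -0.24]
0 wrist end,guard,tip [[254.0, 261.0], [253.0, 213.0], [253.0, 186.0]] scene [[434.0, 199.0], [422.0, 218.0], [410.0, 237.0]]
10 wrist end,guard,tip [[254.0, 248.0], [253.0, 222.0], [253.0, 207.0]] scene [[433.0, 201.0], [422.0, 215.0], [410.0, 229.0]]
20 wrist end,guard,tip [[254.0, 234.0], [253.0, 231.0], [253.0, 229.0]] scene [[433.0, 204.0], [422.0, 212.0], [411.0, 220.0]]
30 wrist end,guard,tip [[254.0, 220.0], [253.0, 239.0], [253.0, 250.0]] scene [[433.0, 208.0], [422.0, 210.0], [412.0, 212.0]]
40 wrist end,guard,tip [[254.0, 207.0], [253.0, 248.0], [253.0, 271.0]] scene [[432.0, 211.0], [423.0, 207.0], [414.0, 203.0]]
160 ........=##YYYYYYYYY
[... 2579 characters left out ...]
....##..........
215 .................................
217 .........YYYYY...................
219 ........YYYYYYYY.................
221 ........YYYYYYYYY................
223 ........YYYYY#####...............
225 ........YY#########=.............
227 ..=====#YY######Y###=............
229 .##====YYY####YYYYY##............
231 ####==YYYY###YYYYYYY#............
233 ######YYYY###YYYY##YYY...........
235 #####YYYYY####YY##YYYYY..........
237 #####YYYYYY####Y#YYYYYY..........
239 ####YYYYYYYY#####YYYYYY..........
241 =###YYYYYYYY=####YYYYYY..........
243 ===#YYYYYYYY=====.YYYY...........
245 =====YYYYYY=====o................
247 ======YYYY=======................
249 =================................
```

It fell back to the same stable lean. Better idea: turn the gripper 90° so the fingers close in the tilt plane. The far finger pushes the handle up, and the two vertical pads then align it upright as they clamp.

>>> {"api": "drive_tool", "payload": {"deltas": "87 0 0 50 0; 87 0 0 90 0; 87 43 14 90 1.57; 87 43 14 90 1.57; 87 43 14 90 1.57; 87 43 14 90 1.57; 87 43 14 90 1.57; 87 43 14 90 1.57; 87 43 14 90 1.57; 87 43 14 90 1.57; 87 43 14 90 1.57; 87 43 14 90 1.57"}}

```text
time_s: 32.0
position: [0.4869, 0.3646, 0.2494]
tcp_rot: [[-0.252, 0.968, -0.0], [0.968, 0.252, -0.0], [-0.0, -0.0, -1.0]]
force: [-0.7, 0.5, -0.6]
opening: 0.994
grasp_force: 0.0
```

>>> {"api": "drive_tool", "payload": {"deltas": "87 0 0 0 0.17; 87 0 0 0 0.17; 87 0 0 0 0.17"}}

```text
time_s: 32.3
position: [0.4869, 0.3647, 0.2495]
tcp_rot: [[-0.404, 0.915, -0.0], [0.915, 0.404, -0.0], [-0.0, -0.0, -1.0]]
force: [0.2, 0.3, -0.4]
opening: 0.996
grasp_force: 0.0
```

```bash
python3 sc.py a5; python3 -c "
from h import *
s=bot.read_state();print(s['joint_positions'],np.round(s['tcp_rot'],3).tolist())
M=imaging.camera_model('wrist');w=save('wrist','pics/a5.png')
from amap import *
amap('pics/a5.png',120,400,130,260,4)
print('pred end',proj([.514,.3735,.183],M),'rim',proj([.428,.345,.09],M))"
```

```text
[0.4869 0.3647 0.2495] TCP h 62.1 lat 0.2 0.9964953363224633 [ 0.2  0.3 -0.4] 32.3
[([398, 216, 25, 32, 330], [407.4, 232.5]), ([416, 227, 13, 12, 74], [420.8, 231.6]), ([424, 233, 12, 11, 111], [429.3, 238.1])]
[2.63170423e+01 2.59920941e+01 8.12048728e+01 7.23705535e-04
 7.28092260e+01 2.46027423e+00] [[-0.404, 0.915, -0.0], [0.915, 0.404, -0.0], [0.0, -0.0, -1.0]]
130 ......................==..............................................
134 ...................ooooooo=...........................................
138 ..................oooooooooo..........................................
142 .................oooooooooooo.........................................
146 ................ooooooooooooo=........................................
150 ................ooo==.YY=ooooo........................................
154 ................o.YYYYYYYooooo........................................
158 ...............=.YYYYYYYY.oooo........................................
162 ...............=YYYoo==YYYo=###.......................................
166 ................YY=oooo=Y=######...................
[... 1113 characters left out ...]
.......o.....#####............#
230 .........######.....................................######..........##
234 ........#######..............................=......#######.........#.
238 ooooooo====####..................o..................####=====oo====ooo
242 oooooooooooooooooooooooooooooooooooooooooooooooooooooooooooooooooooooo
246 oooooooooooooooooooooooooooooooooooooooooooooooooooooooooooooooooooooo
250 oooooooooooooooooooooooooooooooooooooooooooooooooooooooooooooooooooooo
254 oooooooooooooooooooooooooooooooooooooooooooooooooooooooooooooooooooooo
258 oooooooooooooooooooooooooooooooooooooooooooooooooooooooooooooooooooooo
pred end [285.17873603 201.11507379] rim [200.72597455 172.87153234]
```

The camera now looks across the tilt plane: end at (287,194), rim at (200,168), both between the fingers. Descending, then pushing.

>>> {"api": "drive_tool", "payload": {"deltas": "87 -1 3 -35 -0.08; 87 -1 3 -65 -0.08; 87 -1 3 -91 -0.08; 87 -1 3 -91 -0.08; 87 -6 1 -91 -0.08; 87 -11 0 -91 -0.08; 87 -16 -2 -91 -0.08; 87 -21 -4 -91 -0.08; 87 -26 -5 -91 -0.08; 87 -31 -7 -91 -0.08; 87 -31 -7 -91 -0.08"}}

```text
time_s: 33.5
position: [0.4545, 0.3572, 0.1586]
tcp_rot: [[-0.333, 0.943, -0.002], [0.943, 0.333, -0.001], [-0.0, -0.002, -1.0]]
force: [0.9, 0.5, -0.8]
opening: 1.005
grasp_force: 0.1
```

```bash
python3 sc.py a6; python3 -c "
from h import *
w=save('wrist','pics/a6.png')
from amap import *
amap('pics/a6.png',120,400,120,246,4)"
```

```text
[0.4545 0.3572 0.1586] TCP h 29.0 lat 3.3 1.004870285842662 [ 0.9  0.5 -0.8] 33.5
[([398, 216, 21, 32, 348], [407.1, 234.4]), ([418, 218, 5, 10, 41], [420.2, 222.5])]
120 ......................................................................
124 ......................................................................
128 ......................................................................
132 ......................................................................
136 ......................................................................
140 ..........................=o..........................................
144 .......................oooooooo=......................................
148 .....................oooooooooooo.....................................
152 ....................oooooooooooooo....................................
156 ...................oooooooooooooooo...................................
160 ...................oooooooooooooooo...................................
164 ..................ooooooo=..=ooooooo..................................
168 ..................ooooooYYYYY
[... 766 characters left out ...]
.........................
212 ....................YYYYYY#####YYYYYYYY.......==..==..................
216 .....................YYYYY####YYYYYYYYYYY...=........=...............#
220 ...........##..........YYY####YYYYYYYYYYYY............##.............#
224 ..........#####...........####YYYYYYYYYYYYY.........#####............#
228 ..........#####...........####YYYYYYYYYYYYYYY=......######...........#
232 .........######...........#####YYYYYYYYYYYYYYYYo....######............
236 .......########==.....=....#####YYYYYYYYYYYYYY####..########........==
240 ooooooooooooo===ooo======oo=========oooooooo==========oooooooooooooooo
244 oooooooooooooooooooooooooooooooooooooooooooooooooooooooooooooooooooooo
```

>>> {"api": "drive_tool", "payload": {"deltas": "82 -4 -1 0 0; 76 -8 -3 0 0; 70 -12 -4 0 0; 64 -14 -5 0 0; 58 -14 -5 0 0; 52 -14 -5 0 0; 46 -14 -5 0 0; 42 -14 -5 0 0; 42 -14 -5 0 0"}}

```text
time_s: 34.5
position: [0.4419, 0.3527, 0.1586]
tcp_rot: [[-0.332, 0.943, -0.0], [0.943, 0.332, 0.0], [0.0, -0.0, -1.0]]
force: [1.1, 0.5, -0.1]
opening: 0.498
grasp_force: 0.1
```

```bash
python3 sc.py a7; python3 -c "
from h import *
w=save('wrist','pics/a7.png')
from amap import *
amap('pics/a7.png',120,400,140,246,4)"
```

```text
[0.4419 0.3527 0.1586] TCP h 15.6 lat 2.9 0.49781237650059945 [ 1.1  0.5 -0.1] 34.5
[([419, 208, 8, 10, 62], [422.5, 212.4]), ([398, 216, 27, 32, 416], [409.2, 233.2])]
140 .............................=o=......................................
144 .........................=oooooooo=...................................
148 ........................oooooooooooo..................................
152 .......................oooooooooooooo.................................
156 ......................oooooooooooooooo................................
160 .....................=oooooooooooooooo................................
164 .....................ooooooo=..=ooooooo...............................
168 .....................ooooooYYYYY.oooooo...............................
172 .....................oooooYYYYYYY=ooooo...............................
176 ....................=ooo=YYYYYYYY.ooooo...............................
180 ....................=oooYYYYYYYYYYooooo=..............................
184 .....................ooYYYYYYYYYYY.oooo...............................
188 .....................o=YYYo
[... 393 characters left out ...]
.........................
212 ........................#####YYYYYY####..........o=..==...............
216 ############=..........#####YYYYYYYY###...............################
220 #############........#.####.YYYYYYYY.##......#........################
224 #############.......#######YYYYYYYYYY##....####.......################
228 ##########..........#######YYYYYYYYYYY#....####.......#..#############
232 ##########.........#########YYYYYYYYYY.....#####.........#############
236 ========##........##########YYYYYYYYYYY....######........##===========
240 =#======#..=ooooo=============oooo===ooooo========oooo=#.##========###
244 #########..oooooooooooooooooooooooooooooooooooooooooooo#.#############
```

>>> {"api": "drive_tool", "payload": {"deltas": "38 -2 -1 0 0; 34 -4 -1.5 0 0; 30 -6 -2 0 0; 20 -8 -3 0 0; 10 -9 -3 0 0; 10 -10 -3.5 0 0; 10 -11 -4 0 0; 10 -11 -4 0 0; 10 -11 -4 0 0"}}

```text
time_s: 35.5
position: [0.431, 0.3487, 0.1586]
tcp_rot: [[-0.333, 0.943, 0.0], [0.943, 0.333, 0.0], [0.0, 0.0, -1.0]]
force: [0.9, -0.7, -1.3]
opening: 0.268
grasp_force: 30.0
```

```bash
python3 sc.py a8; python3 -c "
from h import *
w=save('wrist','pics/a8.png')
from amap import *
amap('pics/a8.png',120,400,140,246,4)
amap('pics/a8s.png',390,455,180,250)"
```

```text
[0.431  0.3487 0.1586] TCP h 4.0 lat 2.6 0.26797031820138945 [ 0.9 -0.7 -1.3] 35.5
[([418, 200, 9, 16, 80], [421.9, 207.8]), ([398, 216, 27, 32, 409], [409.1, 233.1])]
140 ...............................=oo....................................
144 ............................ooooooooo.................................
148 ..........................=ooooooooooo=...............................
152 .........................=ooooooooooooo...............................
156 .........................ooooooooooooooo..............................
160 ........................ooooooooooooooooo.............................
164 .......................=ooooooo.Y.ooooooo.............................
168 .......................oooooooYYYYYoooooo=............................
172 .......................ooooooYYYYYYYoooooo............................
176 .......................oooooYYYYYYYY=ooooo............................
180 .......................ooooYYYYYYYYYYooooo............................
184 .......................oooYYYYYY..YYYYoooo............................
188 .......................oooYY
[... 1722 characters left out ...]
################
214 ............###YY################
216 ...........Y####Y################
218 .........YYY#####################
220 ........YYYYY#######...##########
222 ........YYYY#=ooY............####
224 ........YYY===oYYY...............
226 ....==o.YYY#=ooYYY...............
228 .#=====#YY#=ooYYYY...............
230 ###====YYYYoo##YY................
232 #####=YYYYYYYYYY.................
234 ######YYYYYYYY...................
236 #####YYYYYYYYY=..................
238 ####YYYYYYYYY===.................
240 ####YYYYYYYYY===.................
242 ==##YYYYYYYY=====................
244 ====YYYYYYY.=====................
246 ======YYYYY=====o................
248 =================................
```

Clamped upright: guard centre is at column 253, rim at about 248 and opening is 23 mm. Lowering gently with a 4 mm centring shift.

>>> {"api": "drive_tool", "payload": {"deltas": "10 -2 -1 -4 0; 10 -4 -1 -10 0; 10 -4 -1 -16 0; 10 -4 -1 -22 0; 10 -4 -1 -28 0; 10 -4 -1 -34 0; 10 -4 -1 -34 0"}}

```text
time_s: 36.3
position: [0.4262, 0.3473, 0.1235]
tcp_rot: [[-0.332, 0.943, -0.002], [0.943, 0.332, -0.001], [-0.0, -0.002, -1.0]]
force: [-0.2, -1.0, -1.2]
opening: 0.266
grasp_force: 30.0
```

>>> {"api": "drive_tool", "payload": {"deltas": "10 0 0 -3 0; 10 0 0 -5 0; 10 0 0 -7 0; 10 0 0 -9 0; 10 0 0 -9 0"}}

```text
time_s: 36.8
position: [0.4267, 0.3476, 0.1155]
tcp_rot: [[-0.333, 0.943, -0.0], [0.943, 0.333, -0.0], [-0.0, -0.0, -1.0]]
force: [0.3, 0.8, -0.3]
opening: 0.266
grasp_force: 30.0
```

>>> {"api": "drive_tool", "payload": {"deltas": "10 0 0 -2 0; 10 0 0 -3 0; 10 0 0 -4 0; 10 0 0 -4 0"}}

```text
time_s: 37.2
position: [0.4267, 0.3476, 0.1115]
tcp_rot: [[-0.333, 0.943, -0.0], [0.943, 0.333, -0.0], [-0.0, -0.0, -1.0]]
force: [0.3, -0.7, -2.0]
opening: 0.266
grasp_force: 30.0
```

```bash
python3 sc.py b1; python3 -c "
from amap import *
amap('pics/b1s.png',390,455,190,250)"
```

```text
[0.4267 0.3476 0.1115] TCP h -0.4 lat 2.9 0.26619491859700334 [ 0.3 -0.7 -2. ] 37.2
[([412, 211, 7, 14, 62], [415.0, 217.7]), ([398, 223, 25, 25, 295], [407.1, 237.0])]
190 ...............#..#####..==.#####
192 ...............#=########===####.
194 ..............##################.
196 ..............##################.
198 .............###################.
200 .............####################
202 .............####################
204 .............####################
206 .............##..################
208 .............#.=o.###########.###
210 .............###=################
212 .............YY##############.###
214 ...........##YY##################
216 .........###YYY###=##############
218 ........###YYY###################
220 ........###YYY#######=###########
222 ........###YYY#######=###########
224 ........####Y##################=#
226 ....==o.Y######################=#
228 .#=====YYY#######################
230 ###====YYYY#####Y################
232 #####=YYYYYYYYYY.......##########
234 #####YYYYYYYYY...............###.
236 #####YYYYYYYYY=..................
238 ####YYYYYYYYY===.................
240 ####YYYYYYYYY===.................
242 ==##YYYYYYYY=====................
244 ====YYYYYYY.=====................
246 ======YYYYY=====o................
248 =================................
```

>>> {"api": "drive_tool", "payload": {"deltas": "10 0 0 -1 0; 10 0 0 -2 0; 10 0 0 -3 0; 10 0 0 -3 0"}}

```text
time_s: 37.65
position: [0.4267, 0.3476, 0.1084]
tcp_rot: [[-0.333, 0.943, -0.0], [0.943, 0.333, -0.0], [-0.0, -0.0, -1.0]]
force: [0.7, 0.5, -1.4]
opening: 0.27
grasp_force: 30.0
```

>>> {"api": "drive_tool", "payload": {"deltas": "10 0 0 -1 0; 10 0 0 -2 0; 10 0 0 -3 0; 10 0 0 -3 0"}}

```text
time_s: 38.05
position: [0.4269, 0.3477, 0.1059]
tcp_rot: [[-0.333, 0.943, 0.0], [0.943, 0.333, 0.0], [0.0, 0.0, -1.0]]
force: [-1.3, -0.9, 0.7]
opening: 0.267
grasp_force: 30.0
```

>>> {"api": "drive_tool", "payload": {"deltas": "10 0 0 -1 0; 10 0 0 -2 0; 10 0 0 -2 0; 10 0 0 -2 0"}}

```text
time_s: 38.45
position: [0.4268, 0.3481, 0.1056]
tcp_rot: [[-0.333, 0.943, 0.001], [0.943, 0.333, 0.001], [0.0, 0.001, -1.0]]
force: [-3.8, -1.0, 13.9]
opening: 0.263
grasp_force: 30.0
```

Contact at 14 N, so the guard is on the rim. Releasing and rising, then checking with the cameras.

>>> {"api": "drive_tool", "payload": {"deltas": "10 0 0 1 0; 30 0 0 1 0; 45 0 0 1 0; 60 0 0 1 0; 60 0 0 1 0; 60 0 0 1 0; 60 0 0 1 0; 60 0 0 40 0; 60 0 0 90 0; 60 0 0 140 0; 60 0 0 140 0; 60 0 0 140 0"}}

```text
time_s: 39.65
position: [0.4274, 0.348, 0.245]
tcp_rot: [[-0.333, 0.943, 0.003], [0.943, 0.333, 0.001], [0.0, 0.003, -1.0]]
force: [-0.6, -0.6, 0.0]
opening: 0.69
grasp_force: 0.0
```

>>> {"api": "drive_tool", "payload": {"deltas": "60 -20 -140 0 0; 60 -20 -140 0 0; 60 -20 -140 0 0; 60 -20 -140 0 0; 60 -20 -140 0 0"}}

```text
time_s: 40.15
position: [0.4059, 0.207, 0.2423]
tcp_rot: [[-0.33, 0.944, -0.003], [0.944, 0.33, -0.0], [0.001, -0.003, -1.0]]
force: [-0.3, 0.1, -0.8]
opening: 0.691
grasp_force: 0.0
```

```bash
python3 sc.py b2
python3 - <<'E'
from amap import *
save('top','pics/b2t.png')
amap('pics/b2s.png',390,455,190,250)
amap('pics/b2t.png',100,165,220,256)
a=cv2.imread('pics/s3.png').astype(int);b=cv2.imread('pics/b2s.png').astype(int)
d=np.abs(a-b).max(2)>40
for n,(u,v) in dict(green=(292,205),red=(210,195),bottle=(125,180),shY=(283,167),shG=(333,308)).items(): print(n,d[v-25:v+25,u-25:u+25].sum())
E
```

```text
[0.4059 0.207  0.2423] TCP h -64.3 lat -124.1 0.6911255782240192 [-0.3  0.1 -0.8] 40.15
[([420, 202, 11, 10, 91], [425.0, 206.4]), ([411, 210, 16, 18, 168], [417.7, 219.0]), ([398, 228, 26, 20, 264], [406.8, 237.9])]
190 .................................
192 .................................
194 .................................
196 .................................
198 .................................
200 .................................
202 ................YYY..............
204 ...............YYYYYY............
206 ...............YYYYYY............
208 ...............#YYYYY............
210 ..............Y#YYYY.............
212 .............#YY####.............
214 .............YYYYYY..............
216 ..........##YYYYYY...............
218 .........##YYYYYYY...............
220 ........###YYYYYY................
222 ........###YYYYYY................
224 ........###YYYYY##...............
226 ....==o.####YYY###...............
228 .#=====YY########................
230 ###====YYY######Y................
232 #####=YYYYYY###Y.................
234 #####YYYYYYYYYY..................
236 #####
[... 279 characters left out ...]
###############
222 ..................##########=...=
224 ..................#########...###
226 .................=###############
228 ................o=====###########
230 ................#################
232 ...............################=#
234 .............YY#############====#
236 ............YYYY############====#
238 ...........YYYYYY####===========#
240 ...........YY.=#================#
242 ........##======================#
244 ######==========================#
246 ###=============================#
248 ##==============================#
250 ##==============================#
252 #================================
254 #================================
green 134
red 0
bottle 0
shY 858
shG 0
```

The yellow steel is seated: its end is at (425,206), against (426,206) for the red one in the same tube earlier. I'll check that the green steel and yellow sharpener differences are only arm shadow or occlusion.

Run:
```python
from h import *
for f in('pics/scene.png','pics/s3.png','pics/b2s.png'):
    h=cv2.cvtColor(cv2.imread(f),cv2.COLOR_BGR2HSV).astype(int)
    r=[]
    for (lo,hi),(u0,u1,v0,v1) in(((22,34),(255,312,145,185)),((45,75),(285,305,190,212))):
        c=h[v0:v1,u0:u1];m=(c[:,:,0]>=lo)&(c[:,:,0]<=hi)&(c[:,:,1]>140)&(c[:,:,2]>50);v,u=np.nonzero(m);r.append((int(m.sum()),round(u.mean()+u0,1),round(v.mean()+v0,1)) if m.any() else None)
    print(f,r)
```

```text
pics/scene.png [(122, np.float64(280.0), np.float64(169.2)), (129, np.float64(294.3), np.float64(202.8))]
pics/s3.png [(128, np.float64(281.0), np.float64(169.7)), (130, np.float64(294.3), np.float64(202.9))]
pics/b2s.png [(129, np.float64(281.8), np.float64(169.1)), (131, np.float64(294.3), np.float64(202.7))]
```

Nothing else has moved, so I'm handing in.

```bash
python3 -c "
from rig import bot
print(bot.hand_in())"
```

```text
the job is handed in; nothing more can be done
None
```

I handed the job in at about 40 s with both steels seated guard-on-rim in the camera views, red in the red tube and yellow in the yellow tube, and the green steel, sharpeners and bottle not visibly moved; the yellow one slipped from the grip three times and fell back leaning in its tube mouth before I lowered it in, and no verdict was shown.

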